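# Test a returned relay: seat it, lock it and hold the probe on the tester's contact

### The job

Test the returned blue relay: put it upright, fully home, into the pocket of the grey tester and let go of it, then swing the yellow locking lever fully shut over it. Then take the red test probe from its stand and hold its tip on the middle of the brass contact, with the probe square to the tester's sloping face, pressing gently so that the sprung contact goes in about half way (about 6 mm, never harder than 15 N). Finish while still holding the probe pressed there, and leave the orange relay, the carton and the tape roll where they are.

Things in the scene. Friction and masses are not known exactly. Their poses are not given: they have to be found in the camera images.
- tester: Grey relay tester, fixed: base 160 (x) x 260 (y) x 35 mm high. Origin: centre of its underside on the bench, z up. Pocket at its y = -60 mm. On the +y half a grey console block, whose 100 x 90 mm top face slopes 20 degrees, facing up and to the tester's -x, from about 46 mm (edge at -x) up to 81 mm above the bench; the sprung contact is at the face's centre.
- pocket (a point): Centre of the floor of the pocket in the tester, 19 mm above the bench. The pocket is 44 mm along the tester's x and 34 mm along its y (2 mm of play on each side of the relay), 16 mm deep; its mouth is in the base's top, 35 mm above the bench, between two white lines. Axes as the tester's.
- relay: The returned relay: loose blue block 40 (x) x 30 (y) x 50 mm (z) with a black foot and a white patch on top, about 70 g (50 to 90). Origin: centre of its underside; it stands upright on the mat. Either way round (half a turn) is right. Seated, its top is 69 mm above the bench.
- latch (a joint): Yellow locking lever, turning level on its pivot: 0 = shut, a hard stop (arm from the pivot to the tester's -x, over the pocket), growing counter-clockwise from above to 1.85 rad as it opens to the tester's -y. Starts at 1.3 to 1.7; stays where left (1 N at the post moves it). Arm 22 mm wide, 72 to 80 mm above the bench: passes 3 mm over a seated relay, is blocked by a proud one.
- latch_post (a point): Top centre of the round black grip post on the lever: 14 mm diameter, upright, 36 mm tall (from 80 to 116 mm above the bench), 60 mm from the pivot. Moves with the lever; shut, it stands right over the middle of the pocket.
- latch_pivot (a point): The lever's pivot axis (vertical), at the tester's x = +60, y = -60 mm, 72 mm above the bench; the hub above it is 30 mm across.
- probe: Red test probe, loose, 112 mm long, 50 to 75 g, upright in its stand. Origin: the tip; z runs from the tip to the grip's end. Steel point (5 mm wide) and 10 mm shaft from 0 to 50 mm, black collar 26 mm wide from 50 to 56 mm, square red grip 18 x 18 mm (sides along its x and y) from 56 to 112 mm. In the stand the collar rests on its top: tip 10 mm, grip 66 to 122 mm above the bench.
- stand: Black block, fixed, 75 x 75 x 60 mm high, with a 14 mm through hole in the middle that holds the probe. Origin: centre of its underside.
- contact (a joint): Travel of the sprung contact into the sloping face, along the face's normal: 0 = out, 0.012 m = fully in. Spring: 1 N to start it, then 0.5 N per mm (4 N at 6 mm, 7 N fully in). Springs back when let go.
- contact_top (a point): Centre of the flat top of the brass contact (22 mm disc with a small black centre dot, standing 18 mm out of the sloping face, within a red ring). Its z axis points out along the face's normal (20 degrees from vertical, leaning to the tester's -x); its y axis is the tester's y. Moves in with the contact; about 82 mm above the bench when out.
- other_relay: Orange relay of the same size as the blue one, loose on the mat, not to be disturbed. Origin: centre of its underside.
- carton: Small brown carton 90 x 120 x 60 mm high, loose, not to be disturbed. Origin: centre of its underside.
- tape: Brown tape roll, ring of 90 mm outer diameter and 48 mm height, loose, lying flat, not to be disturbed. Origin: centre of its underside.
- mat: Black rubber mat, fixed, 170 (x) x 120 (y) x 4 mm, on which the two relays stand 80 to 100 mm apart between centres. Origin: centre of its underside.

How it is judged:
On the way, in this order (a step that is already met when the one before it is completed fails the run):
1. the blue relay stands fully home in the pocket, let go of, with the lever still open (horizontal distance between relay and pocket below 0.005 m and z of relay in the frame of tester between 0.015 and 0.0215 m and angle between relay's own z axis and vertical below 0.07 rad and contact force between the fingers and relay below 0.1 N and value of joint latch above 0.7 rad), for 0.2 s.
2. the lever is fully shut over the seated relay (horizontal distance between relay and pocket below 0.005 m and z of relay in the frame of tester between 0.015 and 0.0215 m and angle between relay's own z axis and vertical below 0.07 rad and value of joint latch below 0.1 rad), for 0.2 s.
3. the probe is lifted out of its stand (z of probe in the frame of stand above 0.065 m), for 0.1 s.
At the end, for the whole second after the job is handed in: Relay home in the pocket (5 mm, upright to 0.07 rad), lever within 0.1 rad of shut; the fingers hold the probe still, tip within 6 mm of the contact's centre, axis within 0.14 rad of the face's normal, contact pressed in 3 to 9.5 mm with 1.5 to 9 N (all of step 2 and distance between probe and contact_top below 0.006 m and angle between the z axis of probe and the z axis of contact_top, either way round below 0.14 rad and value of joint contact between 0.003 and 0.0095 m and contact force between probe and tester between 1.5 and 9 N and contact force between the fingers and probe above 1 N and linear speed of probe below 0.03 m/s); the arm keeps its last pose, push and grip.
It fails at once if the probe is pressed on the tester harder than 15 N (contact force between probe and tester above 15 N).
It fails at once if the orange relay is moved by more than 25 mm (distance of other_relay from where it was at the start of the episode above 0.025 m).
It fails at once if the carton is moved by more than 25 mm (distance of carton from where it was at the start of the episode above 0.025 m).
It fails at once if the tape roll is moved by more than 25 mm (distance of tape from where it was at the start of the episode above 0.025 m).
It also fails if it takes over 69 s, if anything falls off the work surface, if the arm or the gripper's body presses on something with over 40 N, if the wrist force passes 120 N, or if a joint passes its speed limit or range.

### The arm

A 6-joint arm with a two-finger parallel gripper is mounted at the origin on the work surface. World frame = base frame: x ahead of the robot, y to its left, z up, the work surface at z = 0. Lengths are in m, angles in rad, forces in N, time in s.
With the tool pointing down it reaches from about 0.25 to 0.725 m from the base axis. Payload 4 kg.
Tool frame: the origin (TCP) lies midway between the tips of the shut fingers; the grasp point (between the pads) lies 19 mm behind it; z points along the fingers, y is the direction in which the jaws open and shut (so a half turn about z gives the same grasp; the last joint's range is limited). The gripper opens to 85 mm and grips with 20 to 120 N. Pads are 22 mm wide; open, the fingers measure 114 mm over their backs; the gripper's body (76 mm by 85 mm) begins 54 mm behind the grasp point. The pads swing forward as they close: fully open they stand 13 mm farther back than shut.
Start: joints at [-1.132, 0.241, 0.005, 1.335, 0, 1.571], TCP at [0.212, -0.453, 0.231] pointing down, gripper open.
Joint ranges: [-2.72, 2.72], [-1.05, 1.87], [-1.09, 1.28], [-1.99, 2.15], [-1.42, 1.44], [-3.14, 3.14]. Speed limits (rad/s): [2.79, 2.79, 3.14, 3.14, 3.14, 3.14].

### API

Orientations are given as a unit quaternion [x, y, z, w].
In Python, from workcell import monitor, cams, order gives the robot as it stands.
- The arm moves only by the tool send_rows, never from a script. Its argument "moves" is a list of rows, each a list of 4 numbers: the shift along the tool's x, y, z as a fraction of full scale, then the turn about the tool's z as a fraction of full scale. A call has 1 to 20 rows; each row shifts and turns the commanded pose from where the row before left it, along the tool's axes as they then stand; what a row does not reach is not made up. Full scale, the value 1, is 100 cm for a shift and 0.1 rad for a turn. A row lasts 1/10 s, in which the tool goes at most 50 mm and 8.59 degrees, less where a joint would pass 70% of its speed; a pose out of reach is approached as far as the arm can. A call with a number of a shift or a turn outside -1 to 1 is refused whole. A call with a gripper value outside its range is refused whole. "claw" is the gripper's target within -1 to 1 (fully open at 1, half-way at 0, shut at -1), set as the call begins (left out, the last holds). The fingers move at their own pace and stop on an object; the grip force is fixed at half the most. Time passes only in rows, so rows that do not move let the fingers close. It gives the time, the measured TCP pose, the force and the opening at its end, in the units of the state.
- monitor.get_obs(): the state, without advancing time (a new reading comes with each control period).
- cams.camera(name): name is "scene" or "top" or "wrist"; returns (picture, depth): 480x640x3 uint8, blue, green, red; 480x640 float32, m along the optical axis (not along the pixel's ray), 0 where there is no reading.
- cams.camera_info(name): a dict with "intrinsics" (3x3 intrinsics, pixels), "T" (4x4, takes a point from camera to world coordinates); the wrist camera has in their place "mount" (4x4, takes a point from camera to tool coordinates, whose origin is the TCP and whose axes are the flange's). Camera axes: x right, y up, looking along -z (the intrinsics and any distortion apply to the point x, -y, -z); pixel columns grow to the right and rows downward; lengths in m; the calibration is good to about 2 mm. A picture is of the moment at which its call begins: read the wrist's pose just before it. camera_info takes no time and is no camera call.
- order.job_done(): hands the job in, once; it reports no verdict.
The state is a dict: "clock": time; "joint_pos": joint angles; "joint_vel": joint speeds; "tau": joint torques, N m; "eef_pos": TCP position; "tool_rot": TCP orientation; "ft_force": force on the tool from outside, world axes, zero at the start; "ft_torque": the same for the moment, N m; "grip_width": finger opening in m.
Only numpy, scipy, OpenCV 4.12 (cv2) and the standard library are available. Lean on these libraries where they do the work, as an engineer would, in place of code of your own. Each camera call takes 0.05 s, during which the arm holds its last target.

## Working session

There is one attempt and no reset: what is moved stays moved. The work goes in short steps, Python scripts to look and compute and a tool call to move; the robot and the scene stay as the last step left them, time stands still between calls to the robot, and variables do not carry over. Pictures are saved under pics/ and viewed, and the job is handed in when it is done.

Besides the shell and the picture viewer there is one more tool, called after ">>>" as name([rows], argument=value, ...), one row to a line, values as JSON. send_rows: Moves the arm, as the interface text tells. Its arguments: {"type":"object","properties":{"moves":{"type":"array","items":{"type":"array","items":{"type":"number","minimum":-1,"maximum":1}}},"claw":{"type":"number"}},"required":["moves"]}

```bash
ls -la; mkdir -p pics; cat > h.py <<'E'
import numpy as np, cv2, pickle, sys
from scipy.spatial.transform import Rotation as R
from workcell import monitor, cams, order
np.set_printoptions(precision=4, suppress=True)
def T_tool(o):
    T=np.eye(4); T[:3,:3]=R.from_quat(o["tool_rot"]).as_matrix(); T[:3,3]=o["eef_pos"]; return T
def shot(name, tag):
    o=monitor.get_obs()
    im,d=cams.camera(name); inf=cams.camera_info(name)
    K=np.array(inf["intrinsics"])
    T=np.array(inf["T"]) if "T" in inf else T_tool(o)@np.array(inf["mount"])
    cv2.imwrite(f"pics/{tag}.png",im); pickle.dump((im,d,K,T,inf,o),open(f"pics/{tag}.pkl","wb"))
    return im,d,K,T
def load(tag): return pickle.load(open(f"pics/{tag}.pkl","rb"))
def cloud(d,K,T):
    v,u=np.mgrid[0:d.shape[0],0:d.shape[1]]
    P=np.stack([(u-K[0,2])/K[0,0]*d,-(v-K[1,2])/K[1,1]*d,-d],-1)
    W=P@T[:3,:3].T+T[:3,3]; W[d<=0]=np.nan; return W
def proj(p,K,T):
    q=np.linalg.inv(T)@np.append(p,1); x=np.array([q[0],-q[1],-q[2]]); x=K@x; return x[:2]/x[2]
E
python3 - <<'E'
from h import *
o=monitor.get_obs(); print(o)
for n in ["scene","top","wrist"]:
    im,d,K,T=shot(n,n+"0"); inf=cams.camera_info(n); print(n,{k:v for k,v in inf.items() if k not in("T","mount")}); print(T); print((d>0).mean())
print(cams.camera_info("wrist")["mount"])
E
```

```text
total 12
drwxr-xr-x  3 agent agent 4096 Dec  6 18:06 .
drwxr-xr-x 23 root  root  4096 Dec  6 18:06 ..
drwxr-xr-x  2 agent agent 4096 Dec  6 18:06 pics
{'clock': 0.0, 'joint_pos': array([-1.132 ,  0.2414,  0.0037,  1.3352,  0.    ,  1.5708]), 'joint_vel': array([ 0.    , -0.0001,  0.0004, -0.0022,  0.0011, -0.0002]), 'tau': array([ -0.0005, -37.2317,  25.2408,   0.0169,  -0.0001,  -0.    ]), 'eef_pos': array([ 0.2122, -0.452 ,  0.2304]), 'tool_rot': array([ 0.976 ,  0.2176, -0.0002, -0.001 ]), 'ft_force': array([-0.0923, -0.539 ,  0.0825]), 'ft_torque': array([ 0.0019, -0.0232,  0.032 ]), 'grip_width': 0.08545284686074169}
scene {'intrinsics': array([[434.242 ,   0.    , 315.1185],
       [  0.    , 434.242 , 245.6424],
       [  0.    ,   0.    ,   1.    ]])}
[[ 0.2771 -0.7437  0.6084  1.0526]
 [ 0.9608  0.2158 -0.1739 -0.1257]
 [-0.002   0.6328  0.7743  0.686 ]
 [ 0.      0.      0.      1.    ]]
0.9959928385416666
top {'intrinsics': array([[476.4845,   0.    , 320.2319],
       [  0.    , 476.4845, 234.8965],
       [  0.    ,   0.    ,   1.    ]])}
[[-0.0075  0.9976 -0.0693  0.4817]
 [-0.9996 -0.0057  0.0268  0.0241]
 [ 0.0264  0.0694  0.9972  1.1784]
 [ 0.      0.      0.      1.    ]]
0.9959212239583334
wrist {'intrinsics': array([[375.0532,   0.    , 320.5592],
       [  0.    , 375.0532, 240.6116],
       [  0.    ,   0.    ,   1.    ]])}
[[ 0.4247  0.8708  0.2476  0.275 ]
 [-0.9053  0.4093  0.1133 -0.4234]
 [-0.0027 -0.2722  0.9622  0.3731]
 [ 0.      0.      0.      1.    ]]
0.9962565104166666
[[-0.0002  0.9623  0.2722  0.0691]
 [ 1.     -0.      0.0008  0.0004]
 [ 0.0007  0.2722 -0.9623 -0.1426]
 [ 0.      0.      0.      1.    ]]
```

View pics/top0.png

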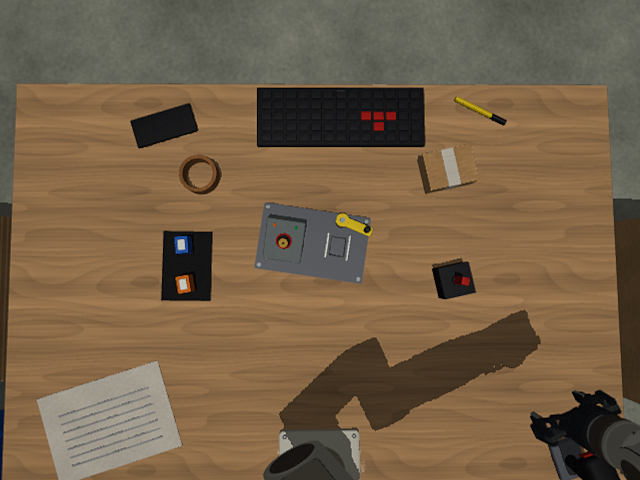

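View pics/scene0.png

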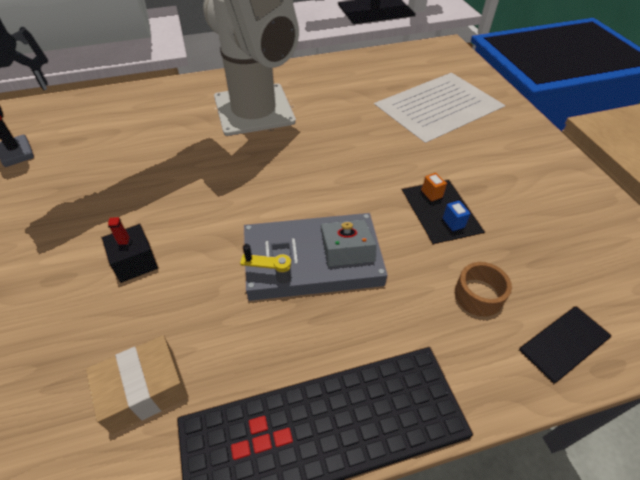

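View pics/wrist0.png

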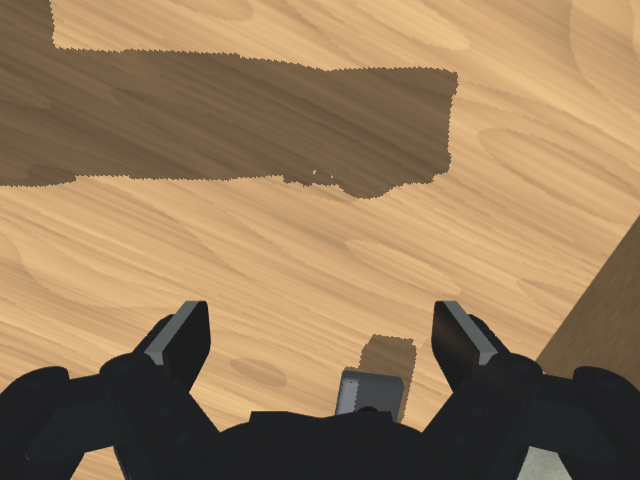

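```bash
python3 - <<'E'
from h import *
for tag in ["top0","scene0"]:
    im,d,K,T,inf,o=load(tag); W=cloud(d,K,T)
    print(tag)
    tab=W[(np.abs(W[...,2])<.008)&(W[...,0]>.2)&(W[...,0]<.7)&(np.abs(W[...,1])<.4)]; print("table z",np.median(tab[:,2]))
    hsv=cv2.cvtColor(im,cv2.COLOR_BGR2HSV); H,S,V=[hsv[...,i].astype(int) for i in range(3)]
    Z=W[...,2]; X=W[...,0];Y=W[...,1]
    # tester base top
    m=(abs(Z-.035)<.004)&(X>.3)&(X<.75)&(abs(Y)<.25)&(S<90)
    m=cv2.morphologyEx(m.astype(np.uint8),cv2.MORPH_OPEN,np.ones((2,2)))>0
    r=cv2.minAreaRect((W[m][:,:2]*1000).astype(np.float32)); print("base",r,m.sum())
    def blob(name,mask):
        n,l,s,c=cv2.connectedComponentsWithStats(mask.astype(np.uint8),connectivity=8)
        for i in range(1,n):
            if s[i,4]>15:
                P=W[l==i]; P=P[~np.isnan(P[:,0])]
                if len(P)==0: continue
                print(name,s[i,4],c[i].round(1),"med",np.median(P,0),"zmax",np.percentile(P[:,2],98)," rect",[np.round(q,1) for q in cv2.minAreaRect((P[:,:2]*1000).astype(np.float32))])
    box=(X>.1)&(X<.95)&(abs(Y)<.5)
    blob("blue",box&(H>100)&(H<125)&(S>150)&(V>80)&(Z>.02))
    blob("orangetop",box&(H>3)&(H<18)&(S>180)&(V>120)&(Z>.045)&(Y>.2))
    blob("white",box&(S<50)&(V>170)&(Z>.03))
    blob("yellow",box&(H>20)&(H<35)&(S>180)&(V>120)&(Z>.06))
    blob("red",box&((H<4)|(H>176))&(S>150)&(V>60)&(Z>.03))
    blob("stand",box&(abs(Z-.06)<.006)&(Y<-.2)&(Y>-.45)&(V<80)&(X<.55))
    blob("mat",box&(Z<.02)&(V<45)&(Y>.15)&(X<.65)&(X>.35))
E
```

```text
top0
table z 0.0006293881436481019
base ((461.9423828125, -133.79547119140625), (0.0, 36.571861267089844), 0.0) 4335
blue 122 [181.5 244.1] med [0.5403 0.3183 0.0537] zmax 0.057573027210946065  rect [array([540. , 320.8]), array([39.5, 29.3]), np.float64(3.4)]
orangetop 116 [183.1 283.2] med [0.4491 0.3134 0.0543] zmax 0.05878530643348885  rect [array([447.8, 315. ]), array([39.3, 28.8]), np.float64(10.6)]
white 28 [326.5 244.5] med [ 0.5378 -0.0216  0.0361] zmax 0.039479241510001796  rect [array([537.9, -21.6]), array([ 2.8, 56. ]), np.float64(81.4)]
white 27 [347.8 247.8] med [ 0.5291 -0.0731  0.0357] zmax 0.04057305628005291  rect [array([530.5, -72.8]), array([ 2.8, 56.3]), np.float64(81.0)]
white 65 [180.8 244.2] med [0.5402 0.3205 0.0548] zmax 0.05923576749898096  rect [array([540.2, 320.6]), array([23.1, 15.2]), np.float64(7.2)]
white 63 [182.8 283.6] med [0.447  0.3148 0.0547] zmax 0.058549562761150635  rect [array([447.9, 315.1]), array([22.6, 15.8]), np.float64(13.9)]
yellow 297 [352.3 224.1] med [ 0.5826 -0.0794  0.0813] zmax 0.08749615547876441  rect [array([579.9, -83. ]
[... 1983 characters left out ...]
889 -0.0773  0.0797] zmax 0.08480181494912721  rect [array([586.1, -74.4]), array([71. , 29.5]), np.float64(62.1)]
red 307 [118.4 231.2] med [ 0.4611 -0.3239  0.0967] zmax 0.12206604753702258  rect [array([ 446.1, -336.7]), array([51.9, 21.5]), np.float64(49.6)]
red 46 [347. 234.] med [0.5579 0.0767 0.0679] zmax 0.07084411539152473  rect [array([554. ,  78.7]), array([34.2, 20.9]), np.float64(62.7)]
stand 1073 [126.1 245.7] med [ 0.465  -0.3204  0.0592] zmax 0.06401002356311486  rect [array([ 454.5, -324.7]), array([76.5, 74.4]), np.float64(11.8)]
mat 1849 [438.5 214.6] med [0.5043 0.2981 0.0032] zmax 0.007720515190427567  rect [array([495.7, 318.9]), array([115.7, 166.6]), np.float64(89.0)]
```

```bash
python3 - <<'E'
import cv2
im=cv2.imread("pics/top0.png"); a=cv2.resize(im[190:300,150:390],None,fx=3.3,fy=3.3,interpolation=cv2.INTER_CUBIC); cv2.imwrite("pics/z1.png",a)
im=cv2.imread("pics/scene0.png"); a=cv2.resize(im[160:310,90:400],None,fx=2.5,fy=2.5,interpolation=cv2.INTER_CUBIC); cv2.imwrite("pics/z2.png",a)
E
```

```text
(no output)
```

View pics/z1.png

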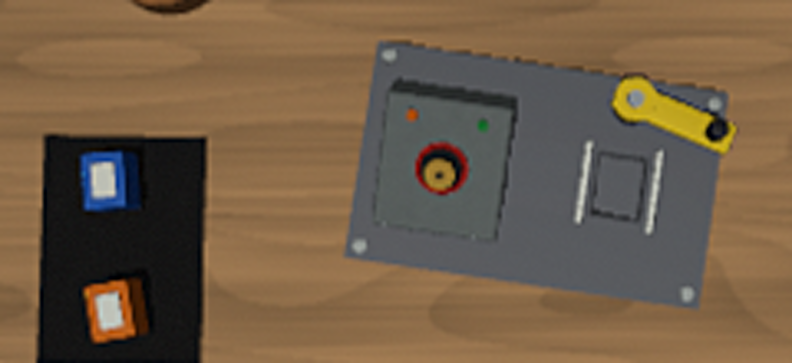

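View pics/z2.png

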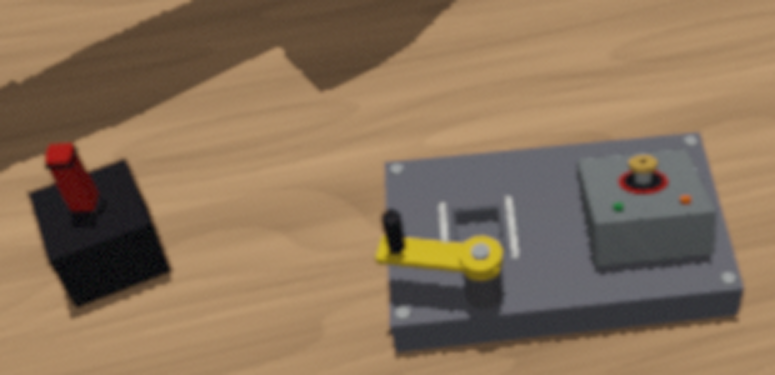

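```bash
cat >> h.py <<'E'
def yaw_of(o):
    M=R.from_quat(o["tool_rot"]).as_matrix(); return np.degrees(np.arctan2(M[1,0],M[0,0]))
def plan(target, yaw=None):
    """print total shift in tool axes (translate first with present axes) and turn"""
    o=monitor.get_obs(); M=R.from_quat(o["tool_rot"]).as_matrix()
    d=np.array(target)-o["eef_pos"]; t=M.T@d
    print("clock",round(o["clock"],2),"pos",o["eef_pos"],"yaw",round(yaw_of(o),2),"width",round(o["grip_width"],4),"F",o["ft_force"])
    print("  tool shift total",t," turn",None if yaw is None else round(float(-np.radians((yaw-yaw_of(o)+180)%360-180)),4), "j",o["joint_pos"])
    return t
E
python3 - <<'E'
from h import *
plan([0.45,-0.0,0.30],-8.5); plan([0.45,0,.3],171.5)
E
```

```text
clock 0.15 pos [ 0.2122 -0.4522  0.2306] yaw 25.14 width 0.0855 F [ 0.5121 -0.3195  0.0226]
  tool shift total [ 0.4074 -0.3084 -0.0689]  turn 0.5872 j [-1.132   0.2413  0.004   1.3352  0.0001  1.5708]
clock 0.15 pos [ 0.2122 -0.4522  0.2306] yaw 25.14 width 0.0855 F [ 0.5121 -0.3195  0.0226]
  tool shift total [ 0.4074 -0.3084 -0.0689]  turn -2.5544 j [-1.132   0.2413  0.004   1.3352  0.0001  1.5708]
```

>>> send_rows([
  [0.034,-0.0257,-0.0057,0],
  [0.034,-0.0257,-0.0057,0],
  [0.034,-0.0257,-0.0057,0],
  [0.034,-0.0257,-0.0057,0],
  [0.034,-0.0257,-0.0057,0],
  [0.034,-0.0257,-0.0057,0],
  [0.034,-0.0257,-0.0057,0],
  [0.034,-0.0257,-0.0057,0],
  [0.034,-0.0257,-0.0057,0],
  [0.034,-0.0257,-0.0057,0],
  [0.034,-0.0257,-0.0057,0],
  [0.034,-0.0257,-0.0057,0],
], claw=1)

```text
clock: 1.35
eef_pos: [0.4511, 0.0016, 0.2998]
tool_rot: [0.976, 0.218, -0.0, 0.0]
ft_force: [1.1, -0.5, 0.2]
grip_width: 0.0854
```

```bash
python3 - <<'E'
from h import *
plan([0.45,-0.0,0.30],-8.5)
shot("wrist","w1")
E
```

```text
clock 1.35 pos [0.4511 0.0016 0.2998] yaw 25.16 width 0.0854 F [ 1.0707 -0.5359  0.238 ]
  tool shift total [-0.0017  0.001  -0.0002]  turn 0.5874 j [ 0.0037  0.123   0.0372  1.4851 -0.0002  2.7063]
```

View pics/w1.png

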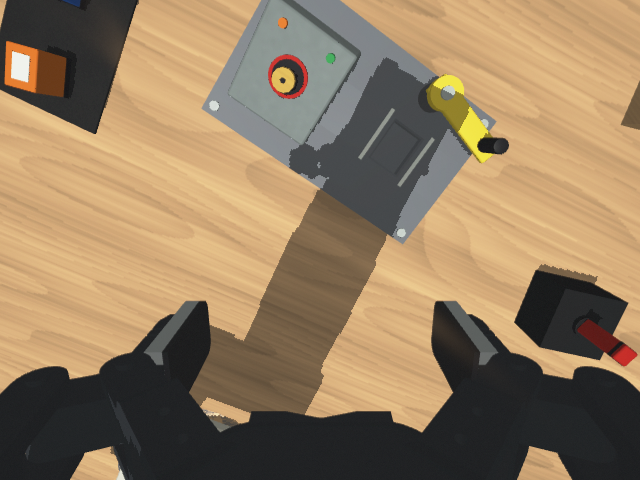

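```bash
cat > feat.py <<'E'
from h import *
def feats(tag,regions=None):
    im,d,K,T,inf,o=load(tag); W=cloud(d,K,T)
    hsv=cv2.cvtColor(im,cv2.COLOR_BGR2HSV); H,S,V=[hsv[...,i].astype(int) for i in range(3)]
    X,Y,Z=[W[...,i] for i in range(3)]
    box=(X>.1)&(X<.95)&(abs(Y)<.5)
    def blob(name,mask,amin=12):
        n,l,s,c=cv2.connectedComponentsWithStats(mask.astype(np.uint8),connectivity=8)
        for i in range(1,n):
            if s[i,4]>amin:
                P=W[l==i]
                print(name,s[i,4],c[i].round(1),"mean",np.mean(P,0),"zr",np.percentile(P[:,2],[5,95]).round(4)," rect",[np.round(q,1) for q in cv2.minAreaRect((P[:,:2]*1000).astype(np.float32))])
    tester=(X>.4)&(X<.66)&(Y>-.18)&(Y<.15)
    blob("line/screw",tester&(S<60)&(V>95)&(abs(Z-.036)<.006)&(V>0))
    blob("brass",tester&(H>12)&(H<30)&(S>90)&(Z>.07)&(Y>0.03))
    blob("console",tester&(Z>.043)&(Y>0)&(S<60),100)
    blob("hubtop",tester&(Z>.08)&(Y<0)&(S<80)&(V>110))
    blob("post",tester&(Z>.108)&(Y<0))
    blob("yellow",tester&(H>18)&(H<35)&(S>150)&(Z>.07)&(Y<0),30)
    blob("probe",box&(Z>.115)&(Y<-.2)&(X<.55))
    blob("stand",box&(abs(Z-.06)<.004)&(Y<-.2)&(V<90)&(X<.55),100)
    return W,im
if __name__=="__main__": feats(sys.argv[1])
E
for t in w1 top0 scene0; do echo == $t; python3 feat.py $t; done
```

```text
== w1
line/screw 3690 [246.7 103.2] mean [0.5086 0.1117 0.0351] zr [0.0337 0.0365]  rect [array([537. ,  91.5]), array([107.2, 121.7]), np.float64(81.2)]
line/screw 5466 [355.7  63.6] mean [0.5891 0.0277 0.035 ] zr [0.0336 0.0364]  rect [array([586.8,  12.8]), array([140.9, 136.3]), np.float64(29.1)]
line/screw 272 [482.2 115.5] mean [ 0.6015 -0.1121  0.0352] zr [0.0336 0.0368]  rect [array([ 602.1, -106.5]), array([42.9, 10.9]), np.float64(76.4)]
line/screw 265 [376.3 133.2] mean [ 0.5394 -0.0212  0.0355] zr [0.0342 0.0368]  rect [array([538.9, -21.1]), array([ 4.7, 60.6]), np.float64(81.3)]
line/screw 2855 [430.9 184.4] mean [ 0.5167 -0.0995  0.0348] zr [0.0335 0.0362]  rect [array([ 510.5, -101.5]), array([ 35.9, 129.2]), np.float64(88.1)]
line/screw 257 [415.7 161.5] mean [ 0.5315 -0.0725  0.0355] zr [0.0342 0.0368]  rect [array([531. , -72.6]), array([ 5.2, 60.2]), np.float64(81.0)]
line/screw 14 [318.4 164.6] mean [0.4847 0.0199 0.035 ] zr [0.0333 0.0362]  rect [array([484.7,  19.9]), array([5.2, 3. ]), np.float64(44.2)]
line/screw 171 [315.8 179.8] mean [0.4689 0.0155 0.035 ] 
[... 4884 characters left out ...]
 mean [ 0.5737 -0.1101  0.1137] zr [0.1087 0.1167]  rect [array([ 572.9, -110.2]), array([13.7, 13. ]), np.float64(26.9)]
yellow 517 [266.8 262.1] mean [ 0.5885 -0.0811  0.08  ] zr [0.0752 0.0846]  rect [array([583.3, -82.2]), array([87.9, 29.8]), np.float64(64.5)]
probe 1496 [22.  52.1] mean [ 0.2055 -0.4098  0.3162] zr [0.2618 0.3536]  rect [array([ 204.7, -417. ]), array([37.8, 72.6]), np.float64(41.7)]
probe 112 [114.1 221.6] mean [ 0.4558 -0.3244  0.1197] zr [0.1155 0.1221]  rect [array([ 454.1, -324.6]), array([18.5, 19.2]), np.float64(73.2)]
stand 1027 [125.9 245.4] mean [ 0.4607 -0.3239  0.0592] zr [0.0572 0.0612]  rect [array([ 454.6, -324.7]), array([76.5, 74.3]), np.float64(12.0)]
```

>>> send_rows([
  [0,0,0,-1],
  [0,0,0,-1],
  [0,0,0,-1],
  [0,0,0,-1],
  [0,0,0,-1],
  [0,0,0,-1],
  [0,0,0,-1],
  [0,0,0,-1],
  [0,0,0,-1],
  [0,0,0,-1],
  [0,0,0,-1],
  [0,0,0,-1],
  [0,0,0,-1],
  [0,0,0,-1],
  [0,0,0,-1],
  [0,0,0,-1],
  [0,0,0,-1],
  [0,0,0,-1],
  [0,0,0,-1],
  [0,0,0,-1],
])

```text
clock: 3.4
eef_pos: [0.4504, -0.0003, 0.2993]
tool_rot: [0.342, 0.94, -0.0, -0.0]
ft_force: [-0.2, -0.4, -0.5]
grip_width: 0.0851
```

>>> send_rows([
  [0,0,0,-1],
  [0,0,0,-1],
  [0,0,0,-1],
  [0,0,0,-1],
  [0,0,0,-1],
  [0,0,0,-1],
  [0,0,0,-1],
  [0,0,0,-0.9],
])

```text
clock: 4.2
eef_pos: [0.4504, -0.0003, 0.2993]
tool_rot: [-0.046, 0.999, 0.0, -0.0]
ft_force: [0.4, 0.3, 0.3]
grip_width: 0.0856
```

```bash
python3 - <<'E'
from h import *
plan([0.54,0.321,0.20],185)
E
```

```text
clock 4.2 pos [ 0.4504 -0.0003  0.2993] yaw -174.78 width 0.0856 F [0.4467 0.2872 0.2705]
  tool shift total [-0.1185  0.3118  0.0993]  turn 0.0038 j [-0.0007  0.1223  0.0352  1.4846  0.     -0.0918]
```

>>> send_rows([
  [-0.0118,0.0312,0.01,0],
  [-0.0118,0.0312,0.01,0],
  [-0.0118,0.0312,0.01,0],
  [-0.0118,0.0312,0.01,0],
  [-0.0118,0.0312,0.01,0],
  [-0.0118,0.0312,0.01,0],
  [-0.0118,0.0312,0.01,0],
  [-0.0118,0.0312,0.01,0],
  [-0.0118,0.0312,0.01,0],
  [-0.0118,0.0312,0.01,0],
  [0,0,0,0],
])

```text
clock: 5.3
eef_pos: [0.5405, 0.324, 0.1962]
tool_rot: [-0.046, 0.999, -0.0, -0.002]
ft_force: [-1.2, 0.2, -0.4]
grip_width: 0.0853
```

```bash
python3 - <<'E'
from h import *
plan([0.54,0.321,0.034],185)
im,d,K,T=shot("wrist","w2"); W=cloud(d,K,T)
hsv=cv2.cvtColor(im,cv2.COLOR_BGR2HSV); H,S,V=[hsv[...,i].astype(int) for i in range(3)]
X,Y,Z=[W[...,i] for i in range(3)]
m=(abs(Z-.054)<.004)&(X>.50)&(X<.58)&(Y>.28)&(Y<.36)
P=W[m]; print(m.sum(),P.mean(0),cv2.minAreaRect((P[:,:2]*1000).astype(np.float32)))
m=m&(S<70)&(V>120);P=W[m]; print(m.sum(),P.mean(0),cv2.minAreaRect((P[:,:2]*1000).astype(np.float32)))
m=(abs(Z-.054)<.004)&(X>.40)&(X<.498)&(Y>.28)&(Y<.36)
P=W[m]; print(m.sum(),P.mean(0),cv2.minAreaRect((P[:,:2]*1000).astype(np.float32)))
E
```

```text
clock 5.3 pos [0.5405 0.324  0.1962] yaw -174.77 width 0.0853 F [-1.2007  0.1908 -0.4199]
  tool shift total [ 0.0001 -0.0028  0.1622]  turn 0.004 j [0.5395 0.522  0.3289 1.3814 0.001  0.4482]
1893 [0.5398 0.3212 0.0541] ((540.943359375, 321.5005798339844), (40.86574172973633, 29.459285736083984), 4.537599563598633)
638 [0.5407 0.3211 0.0545] ((541.0015258789062, 320.9371643066406), (24.773740768432617, 15.770198822021484), 5.156022548675537)
2462 [0.4481 0.3157 0.054 ] ((448.2146301269531, 315.6808166503906), (40.178497314453125, 29.986448287963867), 9.846939086914062)
```

View pics/w2.png

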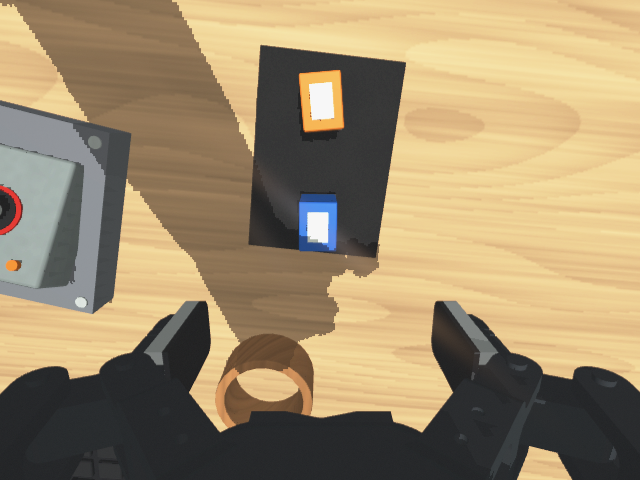

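>>> send_rows([
  [0,-0.0028,0.02,0],
  [0,0,0.03,0],
  [0,0,0.03,0],
  [0,0,0.03,0],
  [0,0,0.03,0],
  [0,0,0.022,0],
  [0,0,0.01,0],
  [0,0,0,0],
  [0,0,0,0],
])

```text
clock: 6.25
eef_pos: [0.5422, 0.3181, 0.029]
tool_rot: [-0.043, 0.999, 0.0, 0.001]
ft_force: [0.2, 0.3, 0.9]
grip_width: 0.0855
```

```bash
python3 - <<'E'
from h import *
plan([0.5408,0.3212,0.024],185)
im,d,K,T=shot("wrist","w3")
E
```

```text
clock 6.25 pos [0.5422 0.3181 0.029 ] yaw -175.04 width 0.0855 F [0.2264 0.3169 0.9026]
  tool shift total [0.0011 0.0032 0.005 ]  turn -0.0007 j [ 0.5306  0.637   0.0703  1.0025 -0.0001  0.444 ]
```

View pics/w3.png

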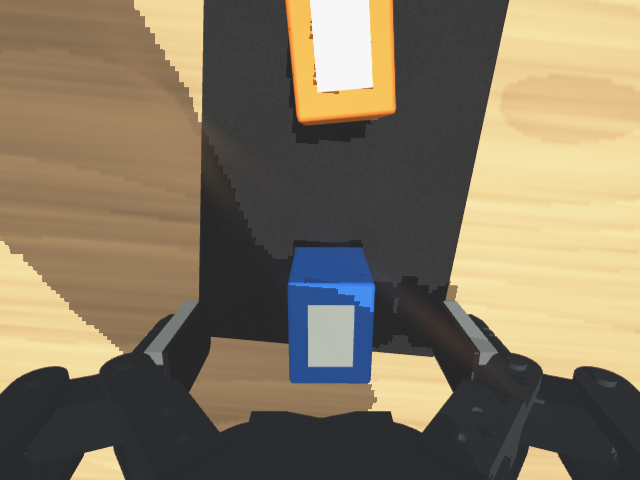

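>>> send_rows([
  [0.001,0.003,0.004,0],
  [0,0,0,0],
])

```text
clock: 6.5
eef_pos: [0.5403, 0.3217, 0.0244]
tool_rot: [-0.044, 0.999, 0.0, 0.001]
ft_force: [0.2, 0.3, -1.0]
grip_width: 0.0851
```

>>> send_rows([
  [0,0,0,0],
  [0,0,0,0],
  [0,0,0,0],
  [0,0,0,0],
  [0,0,0,0],
  [0,0,0,0],
  [0,0,0,0],
  [0,0,0,0],
  [0,0,0,0],
  [0,0,0,0],
], claw=-1)

```text
clock: 7.5
eef_pos: [0.5403, 0.3212, 0.0239]
tool_rot: [-0.044, 0.999, 0.0, 0.0]
ft_force: [0.2, 1.0, 2.7]
grip_width: 0.0292
```

```bash
python3 - <<'E'
from h import *
plan([0.5408,0.3212,0.164],185)
im,d,K,T=shot("wrist","w4")
E
```

```text
clock 7.5 pos [0.5403 0.3212 0.0239] yaw -175.0 width 0.0292 F [0.1931 1.021  2.666 ]
  tool shift total [-0.0005 -0.     -0.1401]  turn -0.0001 j [ 0.5363  0.6432  0.0668  0.9938 -0.      0.4491]
```

View pics/w4.png

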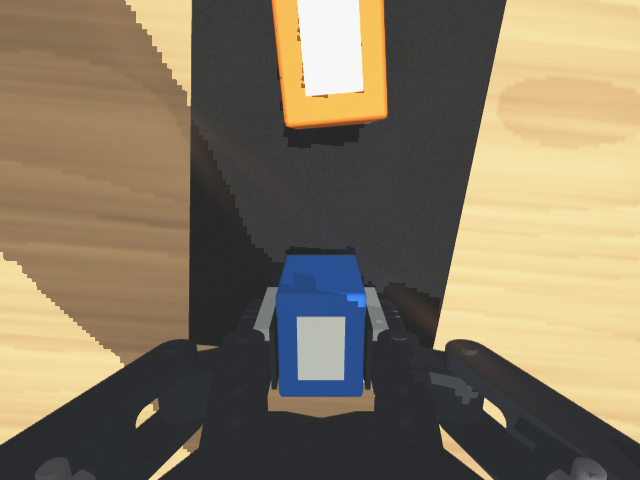

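```bash
cat > relay.py <<'E'
from h import *
def relay(tag):
    im,d,K,T,inf,o=load(tag); W=cloud(d,K,T)
    M=T_tool(o); L=(W-M[:3,3])@M[:3,:3]
    hsv=cv2.cvtColor(im,cv2.COLOR_BGR2HSV); H,S,V=[hsv[...,i].astype(int) for i in range(3)]
    inx=(abs(L[...,0])<.035)&(abs(L[...,1])<.022)&(L[...,2]<0.02)&(L[...,2]>-.06)
    white=inx&(S<60)&(V>120)&(abs(L[...,1])<.013)
    P=L[white]; zt=np.median(P[:,2]); print("white n",white.sum(),"tool mean",P.mean(0),"z",zt,"rect",cv2.minAreaRect((P[:,:2]*1000).astype(np.float32)))
    A=np.c_[P[:,:2],np.ones(len(P))]; print("plane tilt",np.linalg.lstsq(A,P[:,2],rcond=None)[0])
    top=inx&(abs(L[...,2]-zt)<.004)&((S<60)&(V>120)|(H>100)&(H<125)&(S>120))
    P=L[top]; print("top",cv2.minAreaRect((P[:,:2]*1000).astype(np.float32)))
if __name__=="__main__": relay(sys.argv[1])
E
python3 relay.py w4
```

```text
white n 2953 tool mean [-0.0003 -0.0004 -0.0306] z -0.03057027153621127 rect ((-0.6261205673217773, -0.38654327392578125), (15.984947204589844, 24.89282989501953), 89.8608169555664)
plane tilt [-0.0033 -0.0015 -0.0306]
top ((-0.6091289520263672, -0.25882530212402344), (42.10289764404297, 41.1846809387207), 89.98714447021484)
```

>>> send_rows([
  [0,0,-0.01,0],
  [0,0,-0.02,0],
  [0,0,-0.03,0],
  [0,0,-0.03,0],
  [0,0,-0.03,0],
  [0,0,-0.02,0],
  [0,0,0,0],
])

```text
clock: 8.25
eef_pos: [0.5418, 0.3221, 0.1677]
tool_rot: [-0.044, 0.999, 0.002, 0.003]
ft_force: [0.1, 0.6, -0.7]
grip_width: 0.0289
```

```bash
python3 - <<'E'
from h import *
plan([0.5348,-0.0468,0.164],171.2)
shot("wrist","w5")
E
python3 relay.py w5
```

```text
clock 8.25 pos [0.5418 0.3221 0.1677] yaw -175.01 width 0.0289 F [ 0.0755  0.6013 -0.7231]
  tool shift total [ 0.0391 -0.3669  0.0024]  turn 0.2407 j [0.5363 0.526  0.2613 1.2994 0.     0.4492]
white n 2947 tool mean [-0.0003 -0.0003 -0.0306] z -0.03058514206033788 rect ((-0.952021598815918, -0.3438224792480469), (16.041534423828125, 25.277284622192383), 89.53529357910156)
plane tilt [-0.0021  0.0017 -0.0306]
top ((-0.303314208984375, -0.4033317565917969), (40.49557113647461, 41.887542724609375), 0.9940520524978638)
```

>>> send_rows([
  [0.0039,-0.0367,0,0],
  [0.0039,-0.0367,0,0],
  [0.0039,-0.0367,0,0],
  [0.0039,-0.0367,0,0],
  [0.0039,-0.0367,0,0],
  [0.0039,-0.0367,0,0],
  [0.0039,-0.0367,0,0],
  [0.0039,-0.0367,0,0],
  [0.0039,-0.0367,0,0],
  [0.0039,-0.0367,0,0],
  [0,0,0,0.08],
  [0,0,0,0.8],
  [0,0,0,0.8],
  [0,0,0,0.72],
  [0,0,0,0],
])

```text
clock: 9.8
eef_pos: [0.532, -0.0473, 0.1619]
tool_rot: [0.076, 0.997, 0.0, -0.002]
ft_force: [0.0, 0.7, -0.8]
grip_width: 0.0289
```

```bash
python3 - <<'E'
from h import *
plan([0.5348,-0.0468,0.164],171.2)
shot("wrist","w6")
E
python3 relay.py w6; python3 feat.py w6 | head -20
```

```text
clock 9.8 pos [ 0.532  -0.0473  0.1619] yaw 171.28 width 0.0289 F [ 0.0122  0.6605 -0.7898]
  tool shift total [-0.0027  0.0009 -0.0021]  turn 0.0013 j [-0.0888  0.3495 -0.0294  1.1955  0.0003  0.0635]
white n 2957 tool mean [-0.0004 -0.0003 -0.0306] z -0.030622481993541475 rect ((-0.8526735305786133, -0.3004159927368164), (25.137466430664062, 16.003623962402344), 0.40741944313049316)
plane tilt [-0.0043 -0.0006 -0.0306]
top ((-0.5388412475585938, -0.3437957763671875), (40.987030029296875, 29.798484802246094), 0.1644522100687027)
line/screw 23937 [442.4 204.7] mean [0.5279 0.0428 0.0351] zr [0.034  0.0363]  rect [array([551.1,  56.6]), array([172.4, 160.1]), np.float64(81.3)]
line/screw 2982 [241.8 187.3] mean [ 0.4915 -0.0984  0.035 ] zr [0.0338 0.0363]  rect [array([494.7, -92.8]), array([37. , 88.6]), np.float64(81.2)]
line/screw 430 [287.2 220.2] mean [ 0.5198 -0.0703  0.0355] zr [0.0342 0.0367]  rect [array([522.9, -69.3]), array([ 9.9, 43.8]), np.float64(83.0)]
line/screw 13 [229. 244.] mean [ 0.5311 -0.1167  0.0346] zr [0.0339 0.0359]  rect [array([ 531. , -116.6]), array([0.5
[... 890 characters left out ...]
.9 311.7] mean [ 0.5242 -0.0276  0.1872] zr [0.1694 0.1998]  rect [array([525.6, -27.7]), array([5. , 4.9]), np.float64(82.9)]
hubtop 2972 [320.6 347.7] mean [ 0.5324 -0.0476  0.1925] zr [0.1916 0.1934]  rect [array([532.9, -47.6]), array([16.3, 25.1]), np.float64(80.4)]
post 71948 [295.3 399.1] mean [ 0.5229 -0.0515  0.2245] zr [0.1824 0.2561]  rect [array([531.8, -61.4]), array([ 56.5, 122.7]), np.float64(9.6)]
post 208 [576.9 472.1] mean [ 0.5286 -0.0006  0.2512] zr [0.2497 0.2527]  rect [array([528.9,  -0.7]), array([1.3, 5.6]), np.float64(88.0)]
yellow 541 [226.5 308.2] mean [ 0.5626 -0.1146  0.0797] zr [0.0757 0.081 ]  rect [array([550.6, -98.1]), array([18.1, 74.6]), np.float64(37.5)]
```

View pics/w6.png

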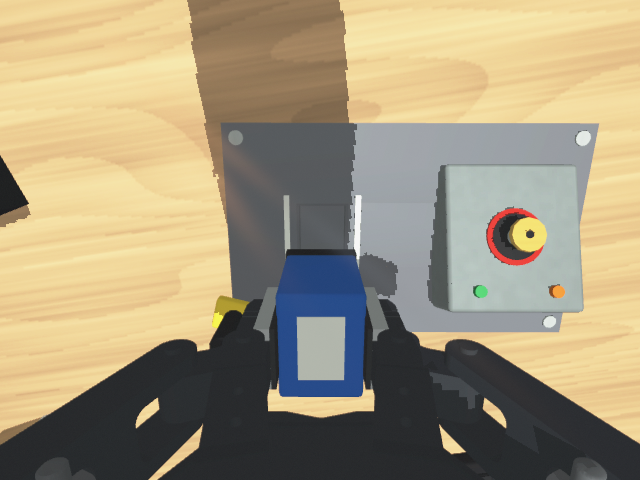

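```bash
python3 - <<'E'
from h import *
im,d,K,T,inf,o=load("w6"); W=cloud(d,K,T); M=T_tool(o); L=(W-M[:3,3])@M[:3,:3]
cv2.imwrite("pics/z6.png",cv2.resize(im[180:270,260:390],None,fx=6,fy=6,interpolation=cv2.INTER_NEAREST))
g=im.astype(int).sum(2)
for r in (200,210,220,230,240):
    print(r,g[r,278:366])
for c in (315,325,335): print(c,g[190:252,c])
E
```

```text
200 [282 281 281 283 281 342 508 513 514 516 516 351 286 279 278 280 279 278
 277 277 276 277 273 275 274 273 271 271 271 272 273 272 269 272 270 269
 271 270 269 271 269 270 269 270 269 269 267 269 271 268 269 268 269 270
 267 266 270 270 272 267 270 269 271 268 269 269 270 268 269 268 269 267
 268 267 477 487 486 645 741 741 741 741 741 544 488 487 487 490]
210 [274 272 275 273 274 282 519 526 526 523 523 404 285 282 282 280 280 281
 272 269 268 253 270 281 281 281 281 280 280 280 280 277 277 279 275 277
 274 275 274 276 274 273 273 272 273 271 273 271 269 271 270 271 273 272
 270 271 272 272 270 273 272 271 270 271 271 272 240 234 252 250 267 269
 271 497 508 508 507 737 741 741 741 741 732 375 498 507 508 508]
220 [270 269 273 268 273 268 470 532 535 535 532 450 284 271 272 274 274 272
 271 261 261 244 258 276 281 280 279 279 280 279 282 282 284 282 282 284
 284 284 281 281 284 278 277 277 278 278 278 275 276 277 274 276 273 273
 272 273 273 271 269 272 270 269 272 269 268 269 227 246 253 255 263 493
 502 502 501 503 501 741 741 741 741 741 718 522 499 502 504 501]
230 [269 266 2
[... 780 characters left out ...]
74 272
 275 274 275 274 278 275 278 278 282 281 281 283 284 284 281 285 284 279
 281 281 282 279 280 278 277 278 275 277 273 275 272 274 271 269 269 269
 270 270 268 269 269 135  95 103]
325 [270 269 271 269 271 273 269 268 271 264 269 270 267 262 250 253 268 273
 272 271 271 271 270 271 268 272 272 273 273 276 275 276 278 280 279 281
 281 284 284 283 283 282 285 285 285 282 281 282 282 282 279 279 277 276
 274 274 272 271 268 145 116 111]
335 [268 269 266 270 269 270 266 270 269 270 270 271 268 263 250 253 267 271
 268 271 272 268 269 269 269 271 269 270 273 271 271 273 272 276 272 275
 276 275 275 278 278 280 282 282 282 283 285 287 285 285 287 285 282 284
 284 282 282 281 281 193 151 143]
```

View pics/z6.png

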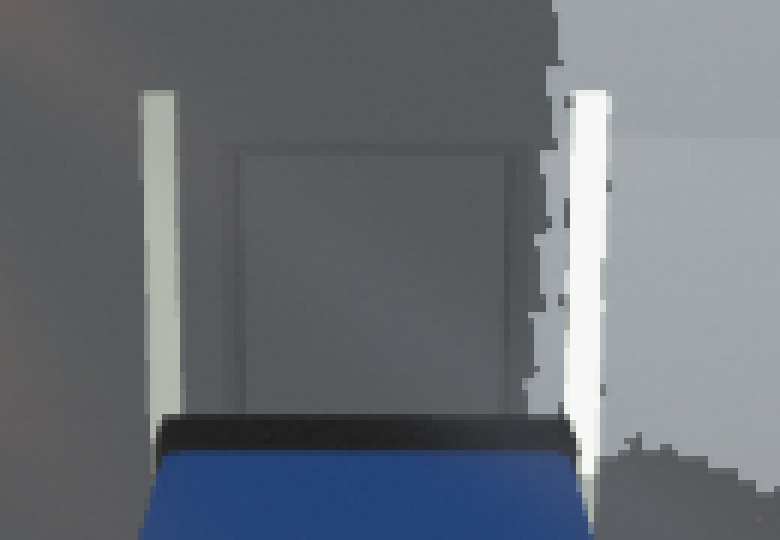

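```bash
python3 - <<'E'
from h import *
im,d,K,T,inf,o=load("w6"); M=T_tool(o)
def ray(u,v,z):
    r=T[:3,:3]@np.array([(u-K[0,2])/K[0,0],-(v-K[1,2])/K[1,1],-1]); s=(z-T[2,3])/r[2]; return T[:3,3]+s*r
A=ray(286.3,210,.0355);B=ray(357.6,210,.0355)
tl=lambda p:(p-M[:3,3])@M[:3,:3]
print("lines mid tool",tl((A+B)/2),"world",(A+B)/2,"sep",np.linalg.norm(A-B))
E_=ray(320.5,203.3,.035); print("edge tool",tl(E_),"pocket centre tool x", tl(E_)[0]-0.022)
E2=ray(321,194.5,.0355); print("line end tool",tl(E2))
for p in ([0.5348,-0.0468,.035],): print("pocket est tool",tl(np.array(p)))
E
```

```text
lines mid tool [0.0159 0.0009 0.1265] world [ 0.516  -0.0439  0.0355] sep 0.05197205023327737
edge tool [ 0.0207 -0.0002  0.127 ] pocket centre tool x -0.0012972049359851329
line end tool [0.0272 0.0002 0.1265]
pocket est tool [-0.0032  0.0009  0.1269]
```

>>> send_rows([
  [-0.0018,0.0012,0.01,0],
  [0,0,0.02,0],
  [0,0,0.02,0],
  [0,0,0.02,0],
  [0,0,0.015,0],
  [0,0,0.01,0],
  [0,0,0,0],
  [0,0,0,0],
])

```text
clock: 10.65
eef_pos: [0.5353, -0.0469, 0.0686]
tool_rot: [0.076, 0.997, 0.0, -0.0]
ft_force: [0.4, -0.3, -0.9]
grip_width: 0.0292
```

```bash
python3 - <<'E'
from h import *
plan([0.5348,-0.0468,0.0384],171.2)
im,*_=shot("wrist","w7"); im2,*_=shot("scene","s7")
cv2.imwrite("pics/z7.png",cv2.resize(im[120:420,200:440],None,fx=2.5,fy=2,interpolation=cv2.INTER_NEAREST))
cv2.imwrite("pics/zs7.png",cv2.resize(im2[180:310,200:400],None,fx=4,fy=4,interpolation=cv2.INTER_CUBIC))
E
python3 relay.py w7
```

```text
clock 10.65 pos [ 0.5353 -0.0469  0.0686] yaw 171.27 width 0.0292 F [ 0.4082 -0.3213 -0.9374]
  tool shift total [0.0005 0.     0.0302]  turn 0.0012 j [-0.0874  0.4385 -0.1596  0.9729  0.      0.065 ]
white n 2950 tool mean [-0.0004 -0.0003 -0.0306] z -0.03059633363248575 rect ((-0.8868036270141602, -0.3150043487548828), (25.31539535522461, 15.973752975463867), 0.8571621775627136)
plane tilt [-0.004   0.0024 -0.0306]
top ((-0.6172962188720703, -0.4091987609863281), (40.860313415527344, 42.03282165527344), 0.4969712495803833)
```

View pics/z7.png

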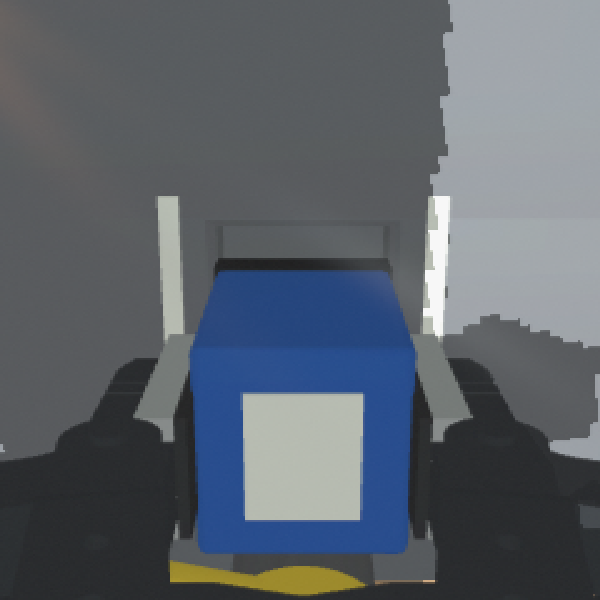

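View pics/zs7.png

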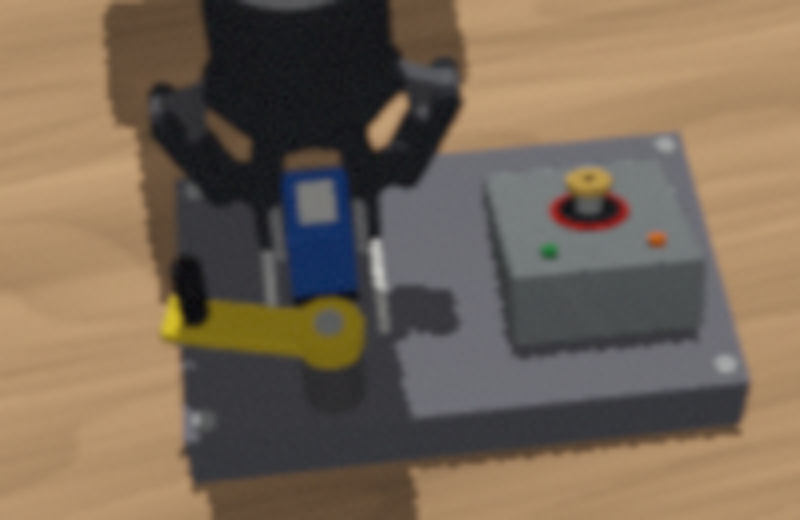

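```bash
python3 - <<'E'
from h import *
im,d,K,T,inf,o=load("w7"); M=T_tool(o)
g=im.astype(int).sum(2)
for c in (312,320,330): print(c,list(g[212:262,c]))
print(list(g[225,255:385]))
def ray(u,v,z):
    r=T[:3,:3]@np.array([(u-K[0,2])/K[0,0],-(v-K[1,2])/K[1,1],-1]); s=(z-T[2,3])/r[2]; return T[:3,3]+s*r
tl=lambda p:(p-M[:3,3])@M[:3,:3]
for v in (217.5,218.5,229,230,231,232,233): print(v,tl(ray(320.5,v,.0352))[0])
for v in (248,249,250): print(v,tl(ray(320.5,v,M[2,3]-.0194))[0])
E
```

```text
312 [np.int64(276), np.int64(276), np.int64(282), np.int64(279), np.int64(276), np.int64(279), np.int64(281), np.int64(282), np.int64(279), np.int64(283), np.int64(281), np.int64(280), np.int64(282), np.int64(283), np.int64(280), np.int64(279), np.int64(280), np.int64(284), np.int64(266), np.int64(260), np.int64(258), np.int64(278), np.int64(281), np.int64(281), np.int64(280), np.int64(276), np.int64(281), np.int64(276), np.int64(276), np.int64(278), np.int64(278), np.int64(277), np.int64(276), np.int64(278), np.int64(276), np.int64(276), np.int64(274), np.int64(141), np.int64(98), np.int64(103), np.int64(103), np.int64(101), np.int64(111), np.int64(195), np.int64(232), np.int64(235), np.int64(230), np.int64(232), np.int64(229), np.int64(232)]
320 [np.int64(275), np.int64(277), np.int64(276), np.int64(274), np.int64(279), np.int64(278), np.int64(282), np.int64(279), np.int64(279), np.int64(282), np.int64(282), np.int64(282), np.int64(283), np.int64(283), np.int64(281), np.int64(285), np.int64(284), np.int64(287), np.int64(271), np.int64(269), np.int64(269), np.int64(282), np.int64(28
[... 2663 characters left out ...]
, np.int64(270), np.int64(274), np.int64(272), np.int64(274), np.int64(274), np.int64(274), np.int64(272), np.int64(273), np.int64(274), np.int64(277), np.int64(274), np.int64(275), np.int64(275), np.int64(274), np.int64(272), np.int64(312), np.int64(539), np.int64(552), np.int64(551), np.int64(741), np.int64(741), np.int64(741), np.int64(741), np.int64(741), np.int64(666), np.int64(500), np.int64(488), np.int64(488), np.int64(489), np.int64(488)]
217.5 0.030619053604775195
218.5 0.03012872099727725
229 0.024935789495495315
230 0.024436952555693465
231 0.023937365672316628
232 0.02343702715291264
233 0.022935935299932802
248 0.01961889210913371
249 0.01914645912504388
250 0.01867330560182113
```

>>> send_rows([
  [0.0012,0,0.003,0],
  [0,0,0.006,0],
  [0,0,0.006,0],
  [0,0,0.005,0],
  [0,0,0.004,0],
  [0,0,0.003,0],
  [0,0,0,0],
  [0,0,0,0],
])

```text
clock: 11.55
eef_pos: [0.5341, -0.0468, 0.0417]
tool_rot: [0.076, 0.997, 0.0, -0.0]
ft_force: [-0.6, 0.3, -1.0]
grip_width: 0.0294
```

```bash
python3 - <<'E'
from h import *
plan([0.534,-0.0468,0.0384],171.2)
E
```

```text
clock 11.55 pos [ 0.5341 -0.0468  0.0417] yaw 171.25 width 0.0294 F [-0.5764  0.2746 -1.0255]
  tool shift total [ 0.0001 -0.      0.0033]  turn 0.0008 j [-0.0874  0.468  -0.1943  0.9085  0.      0.0654]
```

>>> send_rows([
  [0,0,0.0015,0],
  [0,0,0.0015,0],
  [0,0,0.0005,0],
  [0,0,0,0],
])

```text
clock: 11.95
eef_pos: [0.5344, -0.0469, 0.0389]
tool_rot: [0.076, 0.997, -0.0, 0.001]
ft_force: [-0.3, -0.1, 5.4]
grip_width: 0.0291
```

```bash
python3 - <<'E'
from h import *
plan([0.534,-0.0468,0.0384],171.2)
E
```

```text
clock 11.95 pos [ 0.5344 -0.0469  0.0389] yaw 171.25 width 0.0291 F [-0.2994 -0.0806  5.4297]
  tool shift total [ 0.0004 -0.      0.0005]  turn 0.0008 j [-0.0874  0.4713 -0.1975  0.9009 -0.      0.0653]
```

Seated (floor contact at the expected height, 5 N). Release — modest opening suffices, then look.

>>> send_rows([
  [0,0,0,0],
  [0,0,0,0],
  [0,0,0,0],
  [0,0,0,0],
  [0,0,0,0],
  [0,0,0,0],
  [0,0,0,0],
  [0,0,0,0],
], claw=0.6)

```text
clock: 12.75
eef_pos: [0.534, -0.0468, 0.0382]
tool_rot: [0.076, 0.997, -0.0, -0.0]
ft_force: [-0.0, 0.3, -0.4]
grip_width: 0.0681
```

>>> send_rows([
  [0,0,-0.01,0],
  [0,0,-0.03,0],
  [0,0,-0.03,0],
  [0,0,-0.03,0],
  [0,0,-0.02,0],
  [0,0,0,0],
])

```text
clock: 13.35
eef_pos: [0.5366, -0.047, 0.1625]
tool_rot: [0.076, 0.997, -0.0, 0.004]
ft_force: [0.7, 0.5, -0.5]
grip_width: 0.0682
```

```bash
python3 - <<'E'
from h import *
plan([0.534,-0.0468,0.1584],171.2)
im,d,K,T=shot("wrist","w8"); W=cloud(d,K,T)
hsv=cv2.cvtColor(im,cv2.COLOR_BGR2HSV); H,S,V=[hsv[...,i].astype(int) for i in range(3)]
X,Y,Z=[W[...,i] for i in range(3)]
m=(abs(Z-.069)<.006)&(X>.50)&(X<.57)&(Y>-.08)&(Y<-.02)
P=W[m]; print(m.sum(),P.mean(0),cv2.minAreaRect((P[:,:2]*1000).astype(np.float32)),np.percentile(P[:,2],[5,50,95]))
m&=(S<70)&(V>120); P=W[m]; print(m.sum(),P.mean(0),cv2.minAreaRect((P[:,:2]*1000).astype(np.float32)))
E
python3 feat.py w8
```

```text
clock 13.35 pos [ 0.5366 -0.047   0.1625] yaw 171.24 width 0.0682 F [ 0.7232  0.5018 -0.4899]
  tool shift total [ 0.0026 -0.0001  0.0041]  turn 0.0008 j [-0.0875  0.3488 -0.0289  1.1851  0.      0.0653]
2716 [ 0.5339 -0.0469  0.069 ] ((534.9290771484375, -46.9981689453125), (29.754640579223633, 40.164276123046875), 80.48750305175781) [0.0676 0.0691 0.0703]
861 [ 0.5351 -0.047   0.0695] ((535.3133544921875, -46.92096710205078), (15.274188041687012, 24.748336791992188), 80.77096557617188)
line/screw 23619 [440.1 195.1] mean [0.5269 0.0416 0.0351] zr [0.034  0.0363]  rect [array([550.9,  56.6]), array([171.3, 159.8]), np.float64(81.1)]
line/screw 190 [233.1 128.3] mean [ 0.4564 -0.0954  0.0363] zr [0.0349 0.0375]  rect [array([456.5, -95.5]), array([9.9, 9.9]), np.float64(82.3)]
line/screw 1104 [232.6 181. ] mean [ 0.492  -0.1039  0.0349] zr [0.0337 0.036 ]  rect [array([ 492. , -100.2]), array([22.1, 65.6]), np.float64(80.6)]
line/screw 488 [285.3 226.1] mean [ 0.5302 -0.0725  0.0355] zr [0.0343 0.0367]  rect [array([531. , -72.7]), array([ 4.7, 60. ]), np.float64(81.1)]
brass 988 [52
[... 997 characters left out ...]
 315.2] mean [ 0.5198 -0.0831  0.191 ] zr [0.1887 0.1931]  rect [array([519.8, -82.8]), array([0.6, 2.9]), np.float64(1.8)]
hubtop 263 [320.4 334.6] mean [ 0.5933 -0.056   0.0869] zr [0.0854 0.088 ]  rect [array([593.7, -56. ]), array([11.1, 12.1]), np.float64(81.0)]
hubtop 116 [193.5 344.5] mean [ 0.521  -0.0828  0.2072] zr [0.2062 0.2081]  rect [array([521.3, -83.4]), array([4.4, 4.7]), np.float64(77.8)]
post 51349 [254.9 413.4] mean [ 0.5234 -0.0606  0.2336] zr [0.1896 0.2581]  rect [array([530.1, -56.1]), array([116.3,  33.9]), np.float64(82.0)]
yellow 3643 [288.8 319.4] mean [ 0.5824 -0.0755  0.0808] zr [0.0759 0.0846]  rect [array([575.1, -81. ]), array([87.8, 55.4]), np.float64(30.9)]
```

View pics/w8.png

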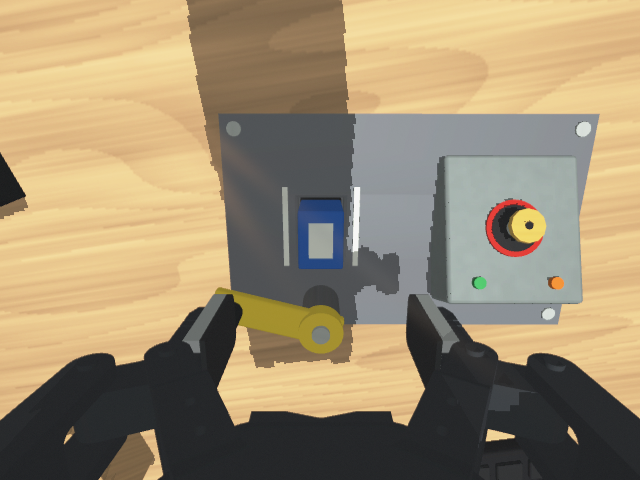

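>>> send_rows([
  [0,0,0,-1],
  [0,0,0,-1],
  [0,0,0,-1],
  [0,0,0,-1],
  [0,0,0,-1],
  [0,0,0,-1],
  [0,0,0,-1],
  [0,0,0,-1],
  [0,0,0,-1],
  [0,0,0,-1],
  [0,0,0,-1],
  [0,0,0,-1],
  [0,0,0,-1],
])

```text
clock: 14.7
eef_pos: [0.5329, -0.0467, 0.1566]
tool_rot: [-0.544, 0.839, 0.001, -0.001]
ft_force: [-0.4, 0.9, -0.6]
grip_width: 0.0684
```

```bash
python3 - <<'E'
from h import *
plan([0.5697,-0.1103,0.1584],245.5)
E
```

```text
clock 14.7 pos [ 0.5329 -0.0467  0.1566] yaw -114.03 width 0.0684 F [-0.4105  0.9042 -0.5725]
  tool shift total [ 0.0431 -0.0595 -0.0019]  turn 0.0082 j [-0.0874  0.3546 -0.0365  1.1828 -0.     -1.2388]
```

>>> send_rows([
  [0.0143,-0.0198,0,0.08],
  [0.0143,-0.0198,0,0],
  [0.0143,-0.0198,0,0],
  [0,0,0,0],
  [0,0,0,0],
])

```text
clock: 15.2
eef_pos: [0.5692, -0.1106, 0.1566]
tool_rot: [-0.539, 0.842, 0.001, -0.001]
ft_force: [-0.3, 0.7, -0.2]
grip_width: 0.0684
```

```bash
python3 - <<'E'
from h import *
plan([0.5697,-0.1103,0.086],245.5)
im,d,K,T=shot("wrist","w9"); W=cloud(d,K,T); o=load("w9")[5]; M=T_tool(o)
L=(W-M[:3,3])@M[:3,:3]
m=(W[...,2]>.105)&(W[...,2]<.12); P=W[m]; print(m.sum(),P.mean(0),L[m].mean(0),cv2.minAreaRect((L[m][:,:2]*1000).astype(np.float32)))
print(proj([0.5697,-0.1103,.116],K,T))
E
```

```text
clock 15.2 pos [ 0.5692 -0.1106  0.1566] yaw -114.78 width 0.0684 F [-0.3431  0.7218 -0.1983]
  tool shift total [-0.0005 -0.0005  0.0706]  turn -0.0049 j [-0.1921  0.4404  0.0938  1.2274  0.0003 -1.3304]
633 [ 0.5695 -0.1128  0.1146] [ 0.0018 -0.0013  0.042 ] ((0.7151546478271484, -1.3097519874572754), (13.471290588378906, 13.540509223937988), 79.05702209472656)
[320.117  273.6527]
```

View pics/w9.png

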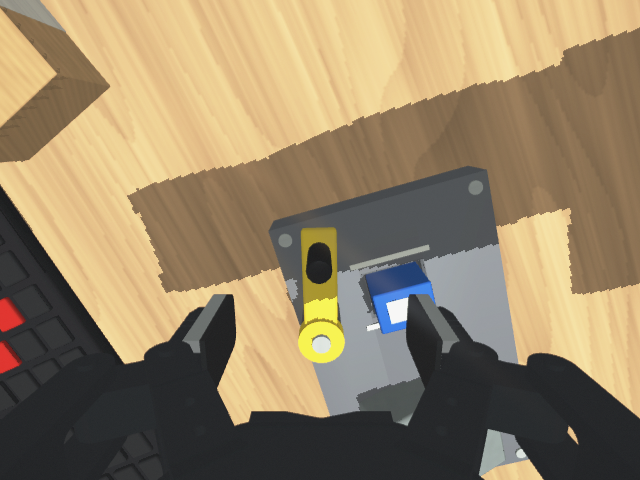

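>>> send_rows([
  [0,-0.0008,0.015,0],
  [0,0,0.025,0],
  [0,0,0.02,0],
  [0,0,0.01,0],
  [0,0,0,0],
])

```text
clock: 15.75
eef_pos: [0.5691, -0.1098, 0.0865]
tool_rot: [-0.54, 0.842, 0.002, -0.001]
ft_force: [0.2, 0.5, 0.9]
grip_width: 0.0682
```

>>> send_rows([
  [0,0,0,0],
  [0,0,0,0],
  [0,0,0,0],
  [0,0,0,0],
  [0,0,0,0],
  [0,0,0,0],
  [0,0,0,0],
  [0,0,0,0],
  [0,0,0,0],
], claw=-1)

```text
clock: 16.65
eef_pos: [0.5714, -0.111, 0.0892]
tool_rot: [-0.539, 0.842, -0.001, 0.001]
ft_force: [-1.2, 1.2, 5.7]
grip_width: 0.0121
```

```bash
python3 - <<'E'
from h import *
plan([0.5697,-0.1103,0.086],245.5)
E
```

```text
clock 16.65 pos [ 0.5714 -0.111   0.0892] yaw -114.73 width 0.0121 F [-1.1716  1.1514  5.6608]
  tool shift total [0.0001 0.0019 0.0032]  turn -0.004 j [-0.1919  0.4947 -0.0057  1.0689  0.     -1.331 ]
```

>>> send_rows([
  [0,0,-0.003,0],
  [0,0,0,0],
  [-0.0001,0.003,0,0.5],
  [-0.0003,0.006,0,1],
  [-0.0003,0.006,0,1],
])

```text
clock: 17.15
eef_pos: [0.5578, -0.1031, 0.0896]
tool_rot: [-0.428, 0.904, 0.0, -0.001]
ft_force: [4.2, -1.1, -10.7]
grip_width: 0.012
```

```bash
python3 - <<'E'
from h import *
plan([0.535,-0.0468,0.09],171.2)
im,d,K,T=shot("wrist","w10")
E
```

```text
clock 17.15 pos [ 0.5578 -0.1031  0.0896] yaw -129.31 width 0.012 F [  4.2418  -1.1302 -10.7408]
  tool shift total [-0.0291  0.0533 -0.0003]  turn 1.0382 j [-0.1825  0.4699 -0.0456  1.0568 -0.0005 -1.0671]
```

View pics/w10.png

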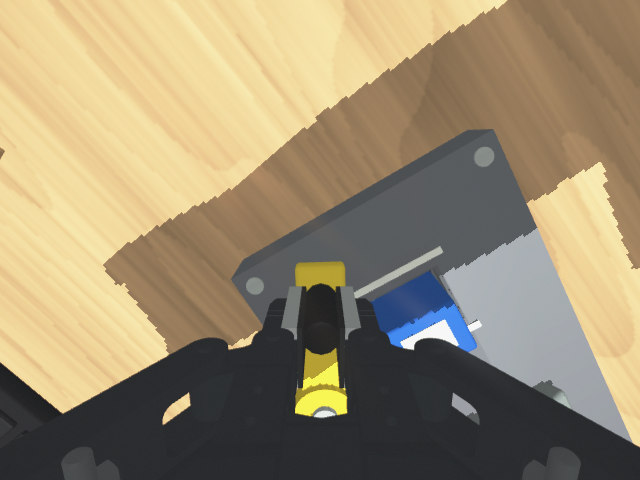

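>>> send_rows([
  [-0.0003,0.006,0.0015,1],
  [-0.0003,0.006,0,1],
  [-0.0003,0.006,0,1],
  [-0.0003,0.006,0,1],
  [-0.0003,0.006,0,1],
  [-0.0003,0.006,0,1],
  [-0.0003,0.006,0,1],
  [-0.0003,0.006,0,1],
])

```text
clock: 18.0
eef_pos: [0.5349, -0.0629, 0.0895]
tool_rot: [-0.043, 0.999, -0.001, -0.001]
ft_force: [-1.1, -3.2, -2.5]
grip_width: 0.0121
```

```bash
python3 - <<'E'
from h import *
plan([0.535,-0.0468,0.09],171.2)
o=monitor.get_obs(); v=o["eef_pos"][:2]-np.array([.5943,-.056]); print(np.linalg.norm(v),np.degrees(np.arctan2(v[1],v[0]))%360)
E
```

```text
clock 18.0 pos [ 0.5349 -0.0629  0.0895] yaw -175.1 width 0.0121 F [-1.0616 -3.2429 -2.5366]
  tool shift total [-0.0015  0.016  -0.0005]  turn 0.2391 j [-0.1153  0.4199 -0.1272  1.0261 -0.003  -0.2008]
0.05978900721761861 186.60176141920408
```

>>> send_rows([
  [-0.0003,0.0055,0,0.9],
  [-0.0003,0.0055,0,0.9],
  [-0.0002,0.005,0,0.6],
  [0,0,0,0],
  [0,0,0,0],
])

```text
clock: 18.5
eef_pos: [0.5352, -0.0472, 0.0894]
tool_rot: [0.075, 0.997, -0.002, -0.002]
ft_force: [-3.7, -4.5, -0.9]
grip_width: 0.012
```

```bash
python3 - <<'E'
from h import *
plan([0.535,-0.0468,0.09],171.2)
o=monitor.get_obs(); v=o["eef_pos"][:2]-np.array([.5943,-.056]); print(np.linalg.norm(v),np.degrees(np.arctan2(v[1],v[0]))%360)
E
```

```text
clock 18.5 pos [ 0.5352 -0.0472  0.0894] yaw 171.36 width 0.012 F [-3.6572 -4.5007 -0.8565]
  tool shift total [ 0.0002  0.0004 -0.0006]  turn 0.0028 j [-0.086   0.4184 -0.1297  1.0263 -0.0035  0.0648]
0.05979601602679252 171.55791328272943
```

>>> send_rows([
  [0,0.001,0,0],
  [0,0.001,0,0],
  [0,0,0,0],
])

```text
clock: 18.8
eef_pos: [0.5352, -0.0467, 0.0894]
tool_rot: [0.076, 0.997, -0.003, -0.002]
ft_force: [-4.0, -8.8, -1.9]
grip_width: 0.0121
```

>>> send_rows([
  [0,0,0,0],
  [0,0,0,0],
  [0,0,0,0],
  [0,0,0,0],
  [0,0,0,0],
  [0,0,0,0],
], claw=0.3)

```text
clock: 19.4
eef_pos: [0.5374, -0.0435, 0.0898]
tool_rot: [0.075, 0.997, 0.0, 0.0]
ft_force: [0.4, -0.3, -0.6]
grip_width: 0.0556
```

>>> send_rows([
  [0,0,-0.02,0],
  [0,0,-0.03,0],
  [0,0,-0.03,0],
  [0,0,-0.03,0],
  [0,0,-0.02,0],
  [0,0,0,0],
])

```text
clock: 20.0
eef_pos: [0.5394, -0.0437, 0.2233]
tool_rot: [0.075, 0.997, -0.0, 0.004]
ft_force: [-0.3, 0.2, 1.0]
grip_width: 0.0554
```

```bash
python3 - <<'E'
from h import *
plan([0.452,-0.325,0.22],171.2)
im,d,K,T=shot("wrist","w11"); shot("scene","s11")
E
python3 feat.py w11 | grep -E "hub|post|brass"; python3 feat.py s11 | grep -E "hub|post|probe|stand|yellow"
python3 -c "
import cv2
im=cv2.imread('pics/s11.png');cv2.imwrite('pics/zs11.png',cv2.resize(im[160:310,90:400],None,fx=2.5,fy=2.5,interpolation=cv2.INTER_CUBIC))"
```

```text
clock 20.0 pos [ 0.5394 -0.0437  0.2233] yaw 171.38 width 0.0554 F [-0.2763  0.183   0.9548]
  tool shift total [ 0.0442 -0.2912  0.0028]  turn 0.0031 j [-0.0809  0.32    0.0917  1.3354  0.      0.0696]
brass 621 [480.8 204.1] mean [0.5418 0.0805 0.0808] zr [0.0773 0.084 ]  rect [array([541.8,  81.2]), array([20.2, 21.6]), np.float64(10.4)]
brass 78 [507.3 251.3] mean [0.5838 0.1007 0.0797] zr [0.0778 0.0814]  rect [array([584. , 101.4]), array([9.3, 7.7]), np.float64(41.8)]
hubtop 167 [315.7 293.3] mean [ 0.5936 -0.056   0.0869] zr [0.0857 0.088 ]  rect [array([593.8, -56.2]), array([10.5, 11.9]), np.float64(81.4)]
hubtop 16 [234.9 291.9] mean [ 0.5235 -0.0748  0.2329] zr [0.2316 0.2358]  rect [array([523.5, -74.3]), array([4.1, 0.7]), np.float64(81.7)]
hubtop 345 [409.5 303.6] mean [ 0.5332 -0.011   0.2429] zr [0.2331 0.2525]  rect [array([533.1, -11. ]), array([5.2, 1.7]), np.float64(81.0)]
hubtop 94 [218.8 339.6] mean [ 0.5252 -0.0731  0.2648] zr [0.2637 0.2658]  rect [array([524.8, -73. ]), array([5.5, 3.7]), np.float64(26.9)]
hubtop 94 [422.2 339.6] mean [ 0.5345 -0.0122  0.264
[... 540 characters left out ...]
. ] mean [ 0.5624 -0.0505  0.3954] zr [0.2759 0.4939]  rect [array([549.9, -58.5]), array([114.5,  65.9]), np.float64(72.9)]
post 53 [278.6 224.6] mean [ 0.5384 -0.046   0.1135] zr [0.1087 0.1162]  rect [array([537.8, -46. ]), array([12.6, 12.3]), np.float64(53.9)]
yellow 414 [281.  253.4] mean [ 0.5765 -0.0527  0.0805] zr [0.0755 0.0845]  rect [array([567.5, -49.2]), array([28.4, 88.7]), np.float64(77.3)]
probe 111 [114.  221.5] mean [ 0.4558 -0.3244  0.1198] zr [0.1159 0.1226]  rect [array([ 454.8, -324.7]), array([19.1, 20. ]), np.float64(72.3)]
stand 1017 [126.  245.3] mean [ 0.4606 -0.3238  0.0593] zr [0.0573 0.0613]  rect [array([ 454.1, -325.1]), array([77.5, 74.4]), np.float64(12.6)]
```

View pics/w11.png

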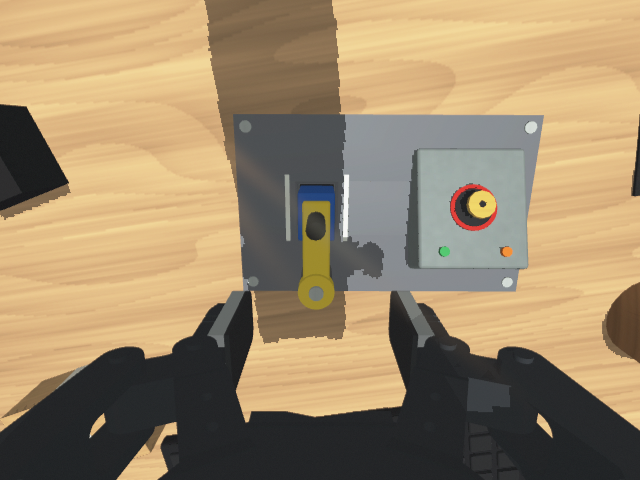

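View pics/zs11.png

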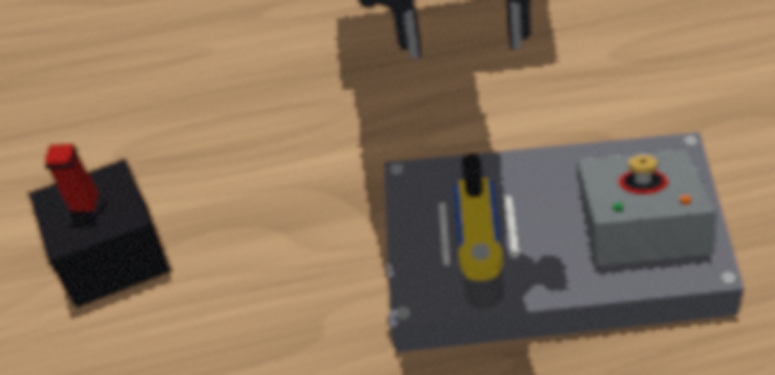

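>>> send_rows([
  [0.0055,-0.0364,0,0],
  [0.0055,-0.0364,0,0],
  [0.0055,-0.0364,0,0],
  [0.0055,-0.0364,0,0],
  [0.0055,-0.0364,0,0],
  [0.0055,-0.0364,0,0],
  [0.0055,-0.0364,0,0],
  [0.0055,-0.0364,0,0],
  [0,0,0,0],
  [0,0,0,0],
], claw=0.5)

```text
clock: 21.1
eef_pos: [0.4489, -0.3249, 0.2177]
tool_rot: [0.076, 0.997, 0.001, -0.001]
ft_force: [0.2, 0.0, 0.3]
grip_width: 0.0637
```

```bash
python3 - <<'E'
from h import *
plan([0.4525,-0.3255,0.22],171.2)
im,d,K,T=shot("wrist","w12"); W=cloud(d,K,T)
X,Y,Z=[W[...,i] for i in range(3)]
m=(abs(Z-.1215)<.004)&(abs(X-.452)<.03)&(abs(Y+.325)<.03); P=W[m]; print(m.sum(),P.mean(0),cv2.minAreaRect((P[:,:2]*1000).astype(np.float32)))
m=(abs(Z-.06)<.003)&(abs(X-.452)<.06)&(abs(Y+.325)<.06); P=W[m]; print(m.sum(),P.mean(0),cv2.minAreaRect((P[:,:2]*1000).astype(np.float32)))
E
```

```text
clock 21.1 pos [ 0.4489 -0.3249  0.2177] yaw 171.25 width 0.0637 F [0.1509 0.0062 0.3347]
  tool shift total [-0.0036  0.     -0.0023]  turn 0.0009 j [-0.6269  0.3572  0.1304  1.3476  0.0005 -0.4741]
728 [ 0.4508 -0.3263  0.1215] ((451.3825988769531, -326.41339111328125), (18.325836181640625, 18.6608943939209), 78.41727447509766)
6811 [ 0.4485 -0.326   0.06  ] ((451.9686279296875, -326.4631042480469), (75.61885833740234, 75.1455078125), 11.938647270202637)
```

View pics/w12.png

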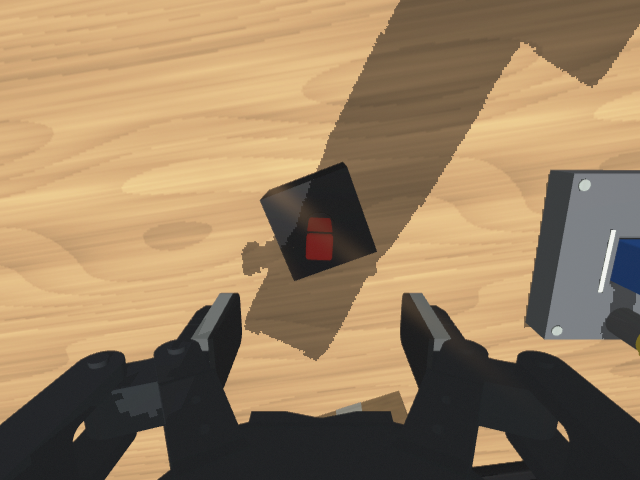

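>>> send_rows([
  [-0.003,-0.001,0.01,0.5],
  [0,0,0.025,0],
  [0,0,0.025,0],
  [0,0,0.025,0],
  [0,0,0.025,0],
  [0,0,0.015,0],
  [0,0,0.007,0],
  [0,0,0,0],
  [0,0,0,0],
])

```text
clock: 22.05
eef_pos: [0.4535, -0.326, 0.0884]
tool_rot: [0.1, 0.995, -0.0, 0.0]
ft_force: [1.2, -0.5, 0.6]
grip_width: 0.0641
```

```bash
python3 - <<'E'
from h import *
plan([0.4517,-0.3263,0.081],168.4)
im,d,K,T=shot("wrist","w13"); W=cloud(d,K,T); o=load("w13")[5]; M=T_tool(o); L=(W-M[:3,3])@M[:3,:3]
X,Y,Z=[W[...,i] for i in range(3)]
m=(abs(Z-.1215)<.004)&(abs(X-.452)<.02)&(abs(Y+.325)<.02); P=L[m]; print(m.sum(),W[m].mean(0),P.mean(0),cv2.minAreaRect((P[:,:2]*1000).astype(np.float32)))
E
```

```text
clock 22.05 pos [ 0.4535 -0.326   0.0884] yaw 168.56 width 0.0641 F [ 1.1888 -0.483   0.6448]
  tool shift total [ 0.0017 -0.0006  0.0074]  turn 0.0028 j [-0.6233  0.454  -0.0755  1.0404  0.0001 -0.4236]
2817 [ 0.45   -0.3263  0.1215] [ 0.0033 -0.001  -0.0332] ((2.0184125900268555, -0.9249029159545898), (18.39655876159668, 19.087242126464844), 89.8661117553711)
```

View pics/w13.png

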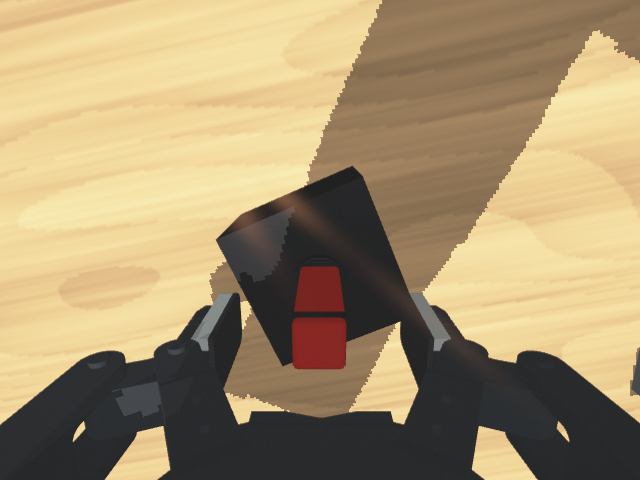

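>>> send_rows([
  [0.002,-0.0008,0.006,0],
  [0,0,0,0],
])

```text
clock: 22.3
eef_pos: [0.4503, -0.3267, 0.0816]
tool_rot: [0.1, 0.995, 0.0, -0.0]
ft_force: [-0.1, -0.2, 0.1]
grip_width: 0.0644
```

>>> send_rows([
  [0,0,0,0],
  [0,0,0,0],
  [0,0,0,0],
  [0,0,0,0],
  [0,0,0,0],
  [0,0,0,0],
  [0,0,0,0],
  [0,0,0,0],
  [0,0,0,0],
], claw=-1)

```text
clock: 23.2
eef_pos: [0.4508, -0.3269, 0.0819]
tool_rot: [0.1, 0.995, -0.0, 0.0]
ft_force: [0.2, -0.8, 2.7]
grip_width: 0.0175
```

>>> send_rows([
  [0,0,-0.006,0],
  [0,0,-0.01,0],
  [0,0,-0.01,0],
  [0,0,-0.01,0],
  [0,0,0,0],
  [0,0,0,0],
])

```text
clock: 23.8
eef_pos: [0.451, -0.327, 0.1183]
tool_rot: [0.1, 0.995, -0.0, 0.001]
ft_force: [0.0, -0.2, -0.8]
grip_width: 0.0175
```

```bash
python3 - <<'E'
from h import *
plan([0.4517,-0.3263,0.118],168.4)
im,d,K,T=shot("wrist","w14"); W=cloud(d,K,T); o=load("w14")[5]; M=T_tool(o); L=(W-M[:3,3])@M[:3,:3]
hsv=cv2.cvtColor(im,cv2.COLOR_BGR2HSV); H,S,V=[hsv[...,i].astype(int) for i in range(3)]
m=((H<6)|(H>174))&(S>120)&(np.linalg.norm(L[...,:2],axis=-1)<.04); P=L[m]; print(m.sum(),P[:,2].min(),P[:,2].max())
t=m&(L[...,2]<np.percentile(P[:,2],5)+.004); print(W[t].mean(0),L[t].mean(0),cv2.minAreaRect((L[t][:,:2]*1000).astype(np.float32)))
E
```

```text
clock 23.8 pos [ 0.451  -0.327   0.1183] yaw 168.5 width 0.0175 F [ 0.0279 -0.2321 -0.7519]
  tool shift total [-0.0005  0.0008  0.0003]  turn 0.0017 j [-0.6273  0.4233 -0.0386  1.1076  0.     -0.4265]
5300 -0.041950067720316814 0.015698551517470648
[ 0.4503 -0.3272  0.158 ] [ 0.0006 -0.0003 -0.0398] ((-0.39631080627441406, -0.395294189453125), (18.97980308532715, 18.212650299072266), 1.2117335796356201)
```

View pics/w14.png

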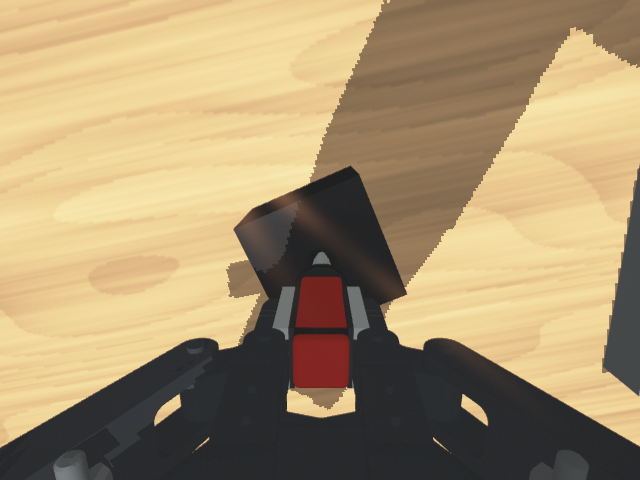

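```bash
python3 - <<'E'
from h import *
im,d,K,T,inf,o=load("w14"); W=cloud(d,K,T)
cv2.imwrite("pics/z14.png",cv2.resize(im[230:400,270:380],None,fx=5,fy=3.5,interpolation=cv2.INTER_NEAREST))
for v in range(240,280,4): print(v,W[v,322])
for zt in (.046,.06,.096,.102): print(zt,proj([0.4505,-0.327,zt],K,T))
im,*_=shot("scene","s14"); cv2.imwrite("pics/zs14.png",cv2.resize(im[150:310,60:220],None,fx=4,fy=3.7,interpolation=cv2.INTER_CUBIC))
E
```

```text
240 [ 0.4387 -0.3239  0.0613]
244 [ 0.441  -0.3244  0.061 ]
248 [ 0.4438 -0.3249  0.0593]
252 [ 0.4492 -0.326   0.0497]
256 [ 0.4473 -0.3256  0.0629]
260 [ 0.447  -0.3256  0.0707]
264 [ 0.4395 -0.3242  0.0984]
268 [ 0.4405 -0.3244  0.1011]
272 [ 0.4417 -0.3247  0.1028]
276 [ 0.4438 -0.3251  0.1024]
0.046 [320.7266 252.5753]
0.06 [320.7533 260.1319]
0.096 [320.8406 284.8314]
0.102 [320.8586 289.917 ]
```

View pics/z14.png

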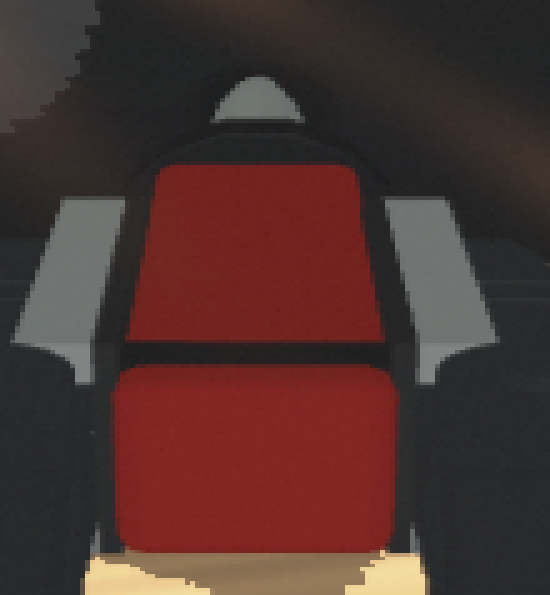

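View pics/zs14.png

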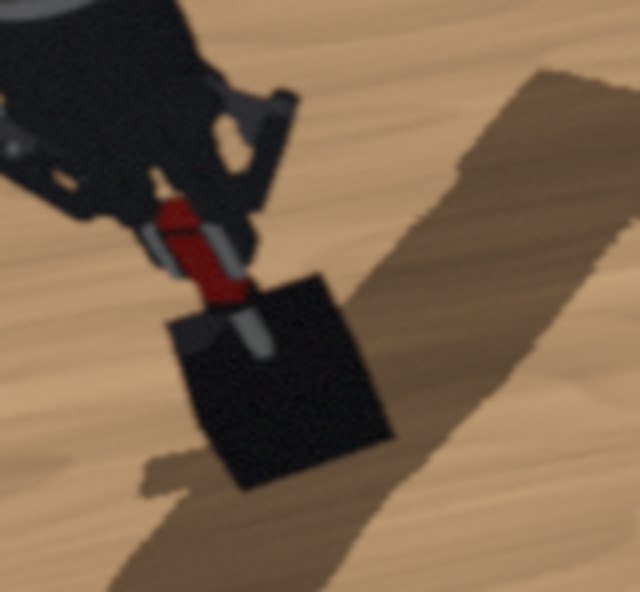

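>>> send_rows([
  [0.003,0,0,0],
  [0.003,0,0,0],
  [0.003,0,0,0],
  [0.003,0,0,0],
  [0,0,0,0],
])

```text
clock: 24.4
eef_pos: [0.4414, -0.3248, 0.1185]
tool_rot: [0.1, 0.995, -0.0, 0.003]
ft_force: [6.0, -0.8, -2.0]
grip_width: 0.0177
```

```bash
cat > probe.py <<'E'
from h import *
def probe(tag):
    im,d,K,T,inf,o=load(tag); W=cloud(d,K,T); M=T_tool(o); L=(W-M[:3,3])@M[:3,:3]
    hsv=cv2.cvtColor(im,cv2.COLOR_BGR2HSV); H,S,V=[hsv[...,i].astype(int) for i in range(3)]
    m=((H<6)|(H>174))&(S>120)&(abs(L[...,0])<.06)&(abs(L[...,1])<.02)&(L[...,2]<.045)&(L[...,2]>-.06)
    m=cv2.erode(m.astype(np.uint8),np.ones((3,3)))>0
    P=L[m]; print("red n",m.sum())
    # front face (normal toward +x): fit x = a*z + b*y + c robustly ; and top face: z=a*x+b*y+c
    best=None
    rng=np.random.default_rng(0)
    Q=P.copy()
    for k in range(2):
        bi=None
        for _ in range(400):
            s=Q[rng.choice(len(Q),3,replace=False)]; n=np.cross(s[1]-s[0],s[2]-s[0]); ln=np.linalg.norm(n)
            if ln<1e-9: continue
            n/=ln; inl=abs((Q-s[0])@n)<.0012
            if bi is None or inl.sum()>bi.sum(): bi=inl
        F=Q[bi]; c=F.mean(0); n=np.linalg.svd(F-c,full_matrices=False)[2][2]
        if n[2]>0 and abs(n[2])>.7: n=-n
        if abs(n[0])>.7 and n[0]<0: n=-n
        print(" face n",n,"c",c,"cnt",bi.sum())
        if abs(n[0])>.7: print("   front-face tilt deg (end leaning to tool +x positive)",np.degrees(np.arctan2(n[2],n[0])))
        if abs(n[2])>.7: print("   top-face tilt deg",np.degrees(np.arctan2(n[0],-n[2])))
        Q=Q[~bi]
        if len(Q)<100: break
if __name__=="__main__": probe(sys.argv[1])
E
python3 probe.py w14
python3 - <<'E'
from h import *
plan([0.4517,-0.3263,0.118],168.4); shot("wrist","w15")
E
python3 probe.py w15
```

```text
red n 4737
 face n [ 0.9999 -0.0012 -0.0123] c [ 0.0079 -0.0002 -0.0187] cnt 2618
   front-face tilt deg (end leaning to tool +x positive) -0.7074809517980576
 face n [-0.0032 -0.0053 -1.    ] c [-0.001  -0.0004 -0.04  ] cnt 2024
   top-face tilt deg -0.1820790574936219
clock 24.4 pos [ 0.4414 -0.3248  0.1185] yaw 168.53 width 0.0177 F [ 5.9578 -0.7577 -1.9996]
  tool shift total [-0.0104  0.0005  0.0006]  turn 0.0023 j [-0.6359  0.4035 -0.069   1.0931  0.0029 -0.4358]
red n 4464
 face n [ 0.0914  0.0074 -0.9958] c [ 0.001  -0.0002 -0.0398] cnt 2499
   top-face tilt deg 5.2448341717699005
 face n [0.9976 0.0005 0.0699] c [ 0.007  -0.0003 -0.0143] cnt 1843
   front-face tilt deg (end leaning to tool +x positive) 4.00770388979741
```

>>> send_rows([
  [0.003,0,0,0],
  [0.003,0,0,0],
  [0.003,0,0,0],
  [0.003,0,0,0],
  [0.003,0,0,0],
  [0,0,0,0],
])

```text
clock: 25.05
eef_pos: [0.427, -0.322, 0.1188]
tool_rot: [0.1, 0.995, -0.0, 0.003]
ft_force: [5.0, -0.5, -0.5]
grip_width: 0.0173
```

```bash

python3 - <<'E'
from h import *
plan([0.4517,-0.3263,0.118],168.4); shot("wrist","w16")
E
python3 probe.py w16
```

```text
clock 25.05 pos [ 0.427  -0.322   0.1188] yaw 168.54 width 0.0173 F [ 5.048  -0.5055 -0.4883]
  tool shift total [-0.025   0.0006  0.001 ]  turn 0.0024 j [-0.6477  0.3785 -0.1064  1.0797  0.003  -0.4477]
red n 3865
 face n [ 0.2554 -0.005  -0.9668] c [ 0.0024 -0.0003 -0.0395] cnt 2623
   top-face tilt deg 14.799205331934521
 face n [0.975  0.0008 0.2224] c [ 0.0047 -0.0003 -0.0134] cnt 1078
   front-face tilt deg (end leaning to tool +x positive) 12.848379573864326
```

>>> send_rows([
  [0.003,0,0,0],
  [0.003,0,0,0],
  [0.003,0,0,0],
  [0,0,0,0],
  [0,0,0,0],
])

```text
clock: 25.6
eef_pos: [0.4183, -0.3203, 0.1191]
tool_rot: [0.1, 0.995, -0.0, 0.003]
ft_force: [5.5, -0.2, 1.6]
grip_width: 0.0172
```

```bash

python3 - <<'E'
from h import *
plan([0.4517,-0.3263,0.118],168.4); shot("wrist","w17")
E
python3 probe.py w17
```

```text
clock 25.6 pos [ 0.4183 -0.3203  0.1191] yaw 168.54 width 0.0172 F [ 5.4703 -0.2079  1.6288]
  tool shift total [-0.034   0.0007  0.0013]  turn 0.0024 j [-0.6552  0.3637 -0.1282  1.0727  0.0029 -0.4551]
red n 3443
 face n [ 0.32   -0.0077 -0.9474] c [ 0.0031 -0.0003 -0.0392] cnt 2615
   top-face tilt deg 18.66358354910293
 face n [ 0.9513 -0.0013  0.3082] c [ 0.0033 -0.0001 -0.013 ] cnt 614
   front-face tilt deg (end leaning to tool +x positive) 17.951037579465844
```

>>> send_rows([
  [0.003,0,0,0],
  [0.0015,0,0,0],
  [0,0,0,0],
  [0,0,-0.01,0],
  [0,0,-0.02,0],
  [0,0,-0.03,0],
  [0,0,-0.03,0],
  [0,0,-0.02,0],
  [0,0,0,0],
  [0,0,0,0],
])

```text
clock: 26.65
eef_pos: [0.4105, -0.3185, 0.2273]
tool_rot: [0.1, 0.995, 0.0, -0.0]
ft_force: [0.3, 0.4, -1.5]
grip_width: 0.0173
```

```bash

python3 - <<'E'
from h import *
plan([0.542,0.0808,0.229],171.2); shot("wrist","w18"); im,*_=shot("scene","s18")
cv2.imwrite("pics/zs18.png",cv2.resize(im[90:310,30:300],None,fx=2.9,fy=2.7,interpolation=cv2.INTER_CUBIC))
E
python3 probe.py w18
```

```text
clock 26.65 pos [ 0.4105 -0.3185  0.2273] yaw 168.48 width 0.0173 F [ 0.2737  0.3862 -1.5047]
  tool shift total [-0.0491  0.4176 -0.0017]  turn -0.0475 j [-0.6598  0.2817  0.0493  1.3391 -0.0003 -0.4588]
red n 3311
 face n [ 0.3549 -0.0007 -0.9349] c [ 0.0033 -0.0002 -0.0392] cnt 2586
   top-face tilt deg 20.785015398053726
 face n [ 0.9446 -0.0038  0.3282] c [ 0.0032 -0.0004 -0.014 ] cnt 549
   front-face tilt deg (end leaning to tool +x positive) 19.158484426013132
```

View pics/w18.png

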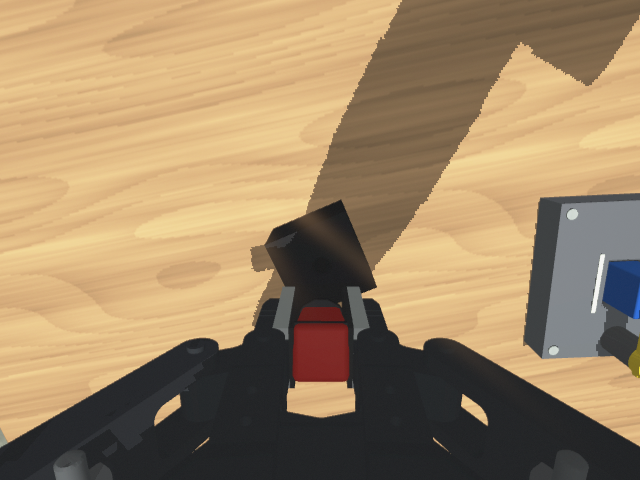

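View pics/zs18.png

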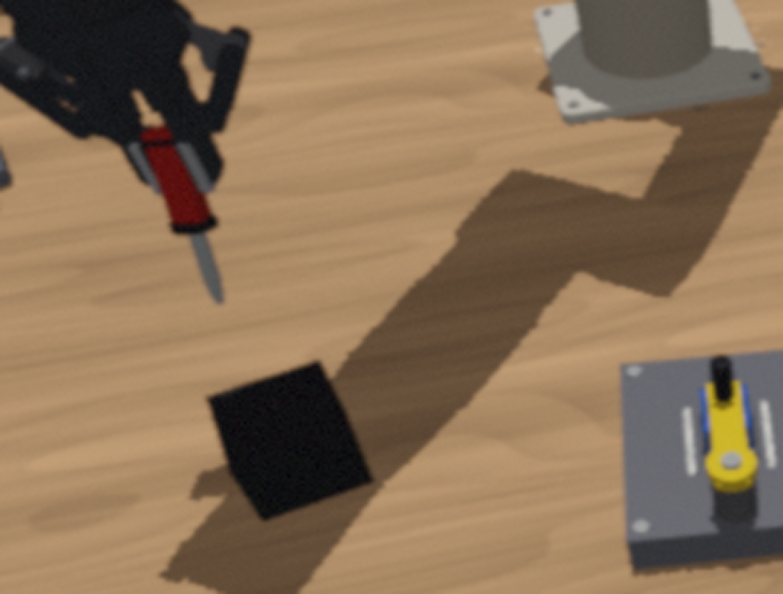

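>>> send_rows([
  [0,0,0,-0.47],
  [0,0,0,0],
])

```text
clock: 26.95
eef_pos: [0.4102, -0.3181, 0.226]
tool_rot: [0.077, 0.997, 0.001, -0.001]
ft_force: [0.4, -0.2, -0.8]
grip_width: 0.0172
```

```bash

python3 - <<'E'
from h import *
plan([0.494,0.0886,0.227],171.2)
im,d,K,T,inf,o=load("s18"); W=cloud(d,K,T); M=T_tool(o)
print("pred tip px",proj((M@np.array([-.035,-.0003,.066,1]))[:3],K,T), W[200,105],W[198,105], (M@np.array([-.035,-.0003,.066,1]))[:3])
E
```

```text
clock 26.95 pos [ 0.4102 -0.3181  0.226 ] yaw 171.18 width 0.0172 F [ 0.355  -0.1505 -0.7881]
  tool shift total [-0.0205  0.4148 -0.0004]  turn -0.0003 j [-0.6596  0.2835  0.0483  1.3391 -0.0001 -0.5057]
pred tip px [104.9185 200.7683] [ 0.4457 -0.3242  0.1633] [ 0.446  -0.3225  0.1679] [ 0.4442 -0.3254  0.1603]
```

>>> send_rows([
  [-0.0007,0.015,0,0],
  [-0.0015,0.03,0,0],
  [-0.0015,0.03,0,0],
  [-0.0015,0.03,0,0],
  [-0.0015,0.03,0,0],
  [-0.0015,0.03,0,0],
  [-0.0015,0.03,0,0],
  [-0.0015,0.03,0,0],
  [-0.0015,0.03,0,0],
  [-0.0015,0.03,0,0],
  [-0.0015,0.03,0,0],
  [-0.0015,0.03,0,0],
  [-0.0015,0.03,0,0],
  [-0.0015,0.03,0,0],
  [-0.0004,0.01,0,0],
  [0,0,0,0],
  [0,0,0,0],
])

```text
clock: 28.65
eef_pos: [0.4943, 0.088, 0.2273]
tool_rot: [0.077, 0.997, -0.0, -0.001]
ft_force: [-0.5, 0.0, -0.3]
grip_width: 0.0171
```

```bash

python3 - <<'E'
from h import *
plan([0.494,0.0886,0.185],171.2); shot("wrist","w19"); im,*_=shot("scene","s19")
cv2.imwrite("pics/zs19.png",cv2.resize(im[110:270,260:420],None,fx=4,fy=3.7,interpolation=cv2.INTER_CUBIC))
E
python3 probe.py w19; python3 feat.py w19 | grep brass
```

```text
clock 28.65 pos [0.4943 0.088  0.2273] yaw 171.19 width 0.0171 F [-0.5085  0.0393 -0.3473]
  tool shift total [0.0003 0.0006 0.0423]  turn -0.0002 j [ 0.1764  0.2474  0.0036  1.3282 -0.0005  0.3302]
red n 3356
 face n [ 0.3538  0.0108 -0.9353] c [ 0.0033 -0.0003 -0.0392] cnt 2643
   top-face tilt deg 20.72166017260896
 face n [0.9453 0.0058 0.3263] c [ 0.0031 -0.0003 -0.0135] cnt 528
   front-face tilt deg (end leaning to tool +x positive) 19.042869611573824
brass 510 [321.9 280.9] mean [0.5414 0.0815 0.0807] zr [0.0776 0.0838]  rect [array([541.5,  81.5]), array([21. , 20.2]), np.float64(68.4)]
brass 27 [166.2 351.7] mean [0.4761 0.0478 0.2796] zr [0.2767 0.2824]  rect [array([476.1,  47.7]), array([3.2, 1.1]), np.float64(89.8)]
```

View pics/w19.png

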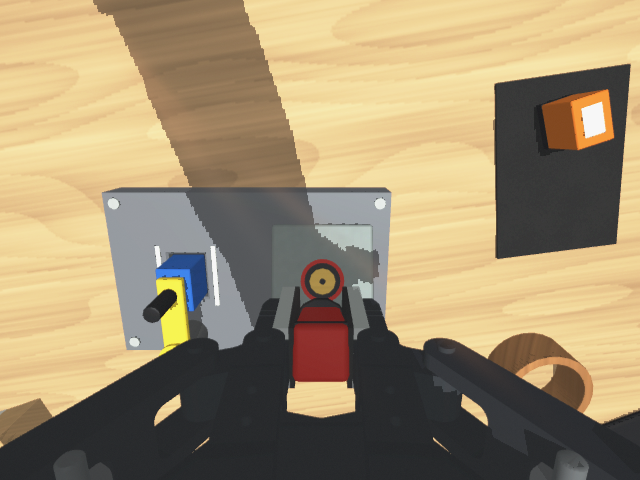

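View pics/zs19.png

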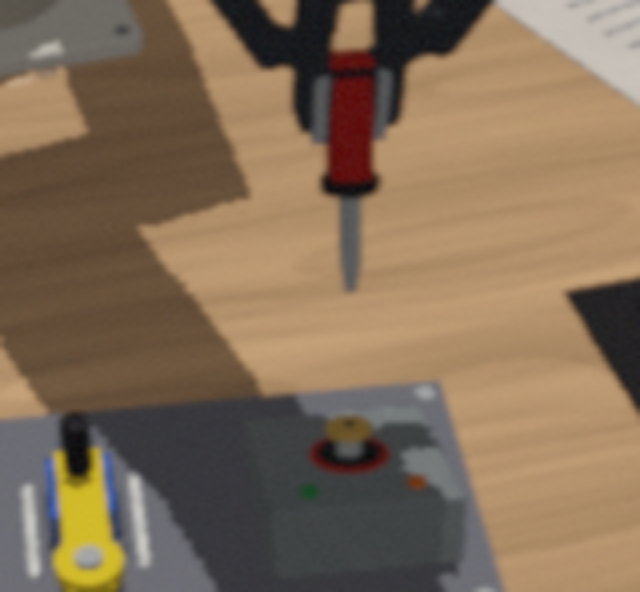

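>>> send_rows([
  [-0.0013,0.0001,0.008,0],
  [-0.0013,0.0001,0.013,0],
  [-0.0013,0.0001,0.013,0],
  [-0.0013,0.0001,0.013,0],
  [-0.0013,0.0001,0.012,0],
  [-0.0013,0.0001,0.007,0],
  [0,0,0,0],
  [0,0,0,0],
])

```text
clock: 29.55
eef_pos: [0.5029, 0.0875, 0.1618]
tool_rot: [0.077, 0.997, 0.0, 0.0]
ft_force: [0.3, 1.0, -1.0]
grip_width: 0.0173
```

```bash

python3 - <<'E'
from h import *
plan([0.5022,0.0876,0.1614],171.2); shot("wrist","w20"); im,d,K,T=shot("scene","s20"); im2,*_=shot("top","t20")
cv2.imwrite("pics/zs20.png",cv2.resize(im[180:260,300:400],None,fx=7,fy=7,interpolation=cv2.INTER_CUBIC))
o=monitor.get_obs(); M=T_tool(o); print("tip",(M@np.array([-.035,-.0003,.066,1]))[:3],proj((M@np.array([-.035,-.0003,.066,1]))[:3],K,T),"contact px",proj([.5418,.0811,.0813],K,T))
E
python3 feat.py w20 | grep brass;python3 feat.py s20 | grep brass
```

```text
clock 29.55 pos [0.5029 0.0875 0.1618] yaw 171.16 width 0.0173 F [ 0.3179  0.9944 -0.9653]
  tool shift total [0.0007 0.     0.0004]  turn -0.0006 j [ 0.1722  0.3021 -0.0976  1.171   0.      0.3264]
tip [0.5379 0.0821 0.0965] [346.5065 216.236 ] contact px [346.2285 223.345 ]
brass 218 [320.7 295.5] mean [0.532  0.0829 0.0849] zr [0.0765 0.1427]  rect [array([522.8,  85. ]), array([19.7, 32.1]), np.float64(79.1)]
brass 38 [136.1 369.1] mean [0.4838 0.0429 0.222 ] zr [0.2184 0.2251]  rect [array([483.7,  43.1]), array([4. , 1.5]), np.float64(71.9)]
brass 32 [328.2  78.5] mean [0.498  0.0532 0.3535] zr [0.3329 0.3753]  rect [array([494.5,  54.1]), array([ 2.6, 23.9]), np.float64(73.8)]
brass 60 [376.3  82.6] mean [0.526  0.1165 0.3523] zr [0.3281 0.3758]  rect [array([523.3, 117.9]), array([ 5.1, 20.3]), np.float64(64.6)]
brass 29 [374.  114.9] mean [0.5246 0.1195 0.2977] zr [0.277  0.3134]  rect [array([523.2, 119.5]), array([ 3.7, 20.6]), np.float64(50.7)]
brass 47 [379.7 147.3] mean [0.524  0.1369 0.232 ] zr [0.2074 0.2553]  rect [array([523.8, 133.9]), array([32.,  5.]), np.float64
[... 275 characters left out ...]
t64(46.0)]
brass 17 [327.6 149.1] mean [0.492 0.057 0.222] zr [0.2166 0.2316]  rect [array([492.3,  57.5]), array([13.9,  6. ]), np.float64(70.4)]
brass 21 [344.9 151.6] mean [0.5167 0.0789 0.2308] zr [0.2192 0.2375]  rect [array([514.7,  81.2]), array([ 7.3, 15.5]), np.float64(25.0)]
brass 28 [359.7 167.3] mean [0.5154 0.1085 0.1891] zr [0.1696 0.2047]  rect [array([515.9, 109.3]), array([6.3, 8.6]), np.float64(29.5)]
brass 14 [352.7 191.4] mean [0.5287 0.0939 0.1482] zr [0.1461 0.1508]  rect [array([527.6,  94.3]), array([ 4.4, 16. ]), np.float64(51.5)]
brass 60 [346.8 225.6] mean [0.5468 0.0807 0.0806] zr [0.0778 0.0836]  rect [array([545.7,  81.4]), array([19. , 16.7]), np.float64(68.7)]
```

View pics/zs20.png

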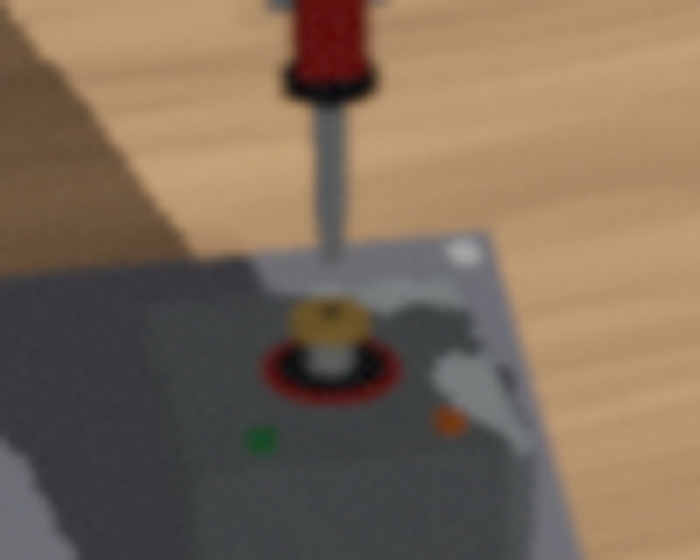

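View pics/w20.png

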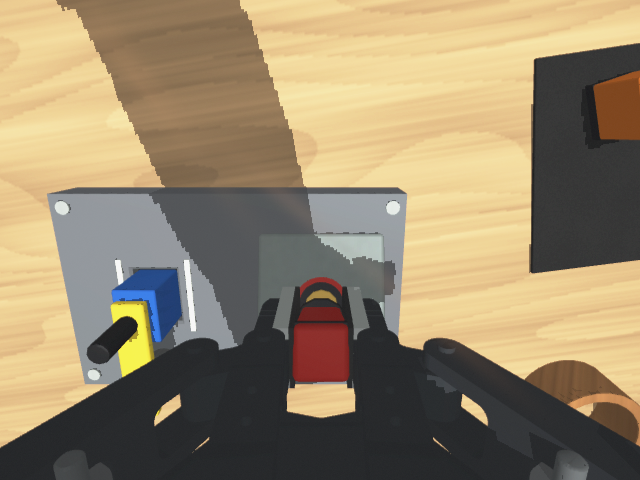

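>>> send_rows([
  [0.0013,0,0,0],
  [-0.001,0,0.0028,0],
  [-0.001,0,0.0028,0],
  [-0.001,0,0.0028,0],
  [-0.001,0,0.0028,0],
  [0,0,0,0],
  [0,0,0,0],
  [0,0,0,0],
])

```text
clock: 30.5
eef_pos: [0.5055, 0.0872, 0.1505]
tool_rot: [0.077, 0.997, 0.0, 0.0]
ft_force: [-0.2, -0.5, -1.0]
grip_width: 0.0172
```

```bash
cat > press.py <<'E'
from h import *
import time
M=None
n=np.array([-.338,.0523,.940]); C=np.array([.5418,.0811,.0813])
o=monitor.get_obs(); M=T_tool(o); t=(M@np.array([-.035,-.0003,.066,1]))[:3]
print(o["clock"],o["eef_pos"],"F",o["ft_force"],"Fn",o["ft_force"]@n,"gap",(t-C)@n,"lat",(t-C)-((t-C)@n)*n,"w",o["grip_width"])
if len(sys.argv)>1:
    im,*_=shot("scene",sys.argv[1]); cv2.imwrite(f"pics/z{sys.argv[1]}.png",cv2.resize(im[180:260,300:400],None,fx=7,fy=7,interpolation=cv2.INTER_CUBIC))
E
python3 press.py s21
```

```text
30.5 [0.5055 0.0872 0.1505] F [-0.1661 -0.4991 -0.9809] Fn -0.8920288036980166 gap 0.0036899640909374373 lat [-0.0006  0.0003 -0.0002] w 0.01716026036515039
```

View pics/zs21.png

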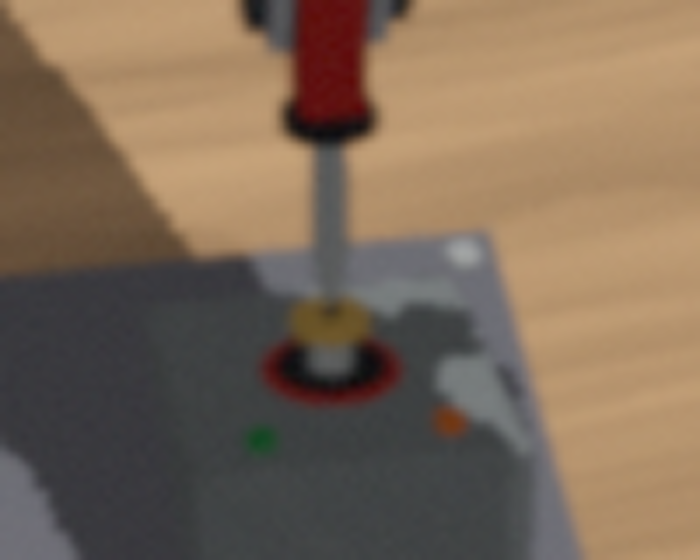

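>>> send_rows([
  [-0.0007,0,0.0019,0],
  [-0.0007,0,0.0019,0],
  [0,0,0,0],
  [0,0,0,0],
  [0,0,0,0],
])

```text
clock: 31.05
eef_pos: [0.5068, 0.087, 0.1467]
tool_rot: [0.077, 0.997, -0.0, -0.0]
ft_force: [-0.0, -0.1, -0.8]
grip_width: 0.0171
```

```bash
python3 press.py
```

```text
31.05 [0.5068 0.087  0.1467] F [-0.025  -0.0795 -0.7827] Fn -0.7314604682496746 gap -0.0004085960870085995 lat [-0.0006  0.0002 -0.0002] w 0.017080684866092852
```

>>> send_rows([
  [-0.0007,0,0.0019,0],
  [0,0,0,0],
  [0,0,0,0],
])

```text
clock: 31.35
eef_pos: [0.5075, 0.0869, 0.1449]
tool_rot: [0.077, 0.997, 0.0, -0.0]
ft_force: [-0.9, 0.7, 1.8]
grip_width: 0.0175
```

```bash
python3 press.py s22
```

```text
31.35 [0.5075 0.0869 0.1449] F [-0.8618  0.6948  1.8244] Fn 2.042543763832671 gap -0.002339371198374167 lat [-0.0006  0.0003 -0.0002] w 0.01750412851853428
```

View pics/zs22.png

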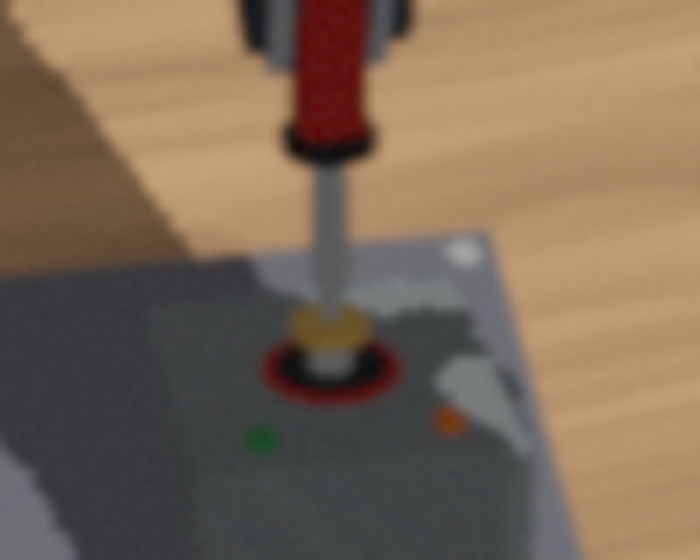

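>>> send_rows([
  [-0.0005,0,0.0014,0],
  [-0.0005,0,0.0014,0],
  [-0.0003,0,0.0009,0],
  [0,0,0,0],
  [0,0,0,0],
  [0,0,0,0],
])

```text
clock: 32.0
eef_pos: [0.5088, 0.0867, 0.1412]
tool_rot: [0.077, 0.997, 0.0, 0.0]
ft_force: [-2.2, 0.9, 3.5]
grip_width: 0.0174
```

```bash
for i in 1 2 3; do python3 press.py s23$i; done; python3 - <<'E'
from h import *
shot("wrist","w23")
im,d,K,T,inf,o=load("s231"); W=cloud(d,K,T)
# brass disc face heights before/after in the scene cam
n=np.array([-.338,.0523,.940])
for t in ("scene0","s20","s22","s231","s232","s233"):
    im,d,K,T,inf,o=load(t); W=cloud(d,K,T)
    hsv=cv2.cvtColor(im,cv2.COLOR_BGR2HSV); H,S,V=[hsv[...,i].astype(int) for i in range(3)]
    m=(H>12)&(H<30)&(S>90)&(abs(W[...,0]-.545)<.03)&(abs(W[...,1]-.081)<.02)&(W[...,2]>.066)&(W[...,2]<.09)
    v,u=np.nonzero(m); print(t,m.sum(),"px",u.mean(),v.mean(),"vrange",v.min(),v.max(),"n-height",np.percentile((W[m]-[.5418,.0811,.0813])@n,[50,75,90]))
E
python3 probe.py w23
```

```text
32.0 [0.5088 0.0867 0.1412] F [-2.222   0.9127  3.4869] Fn 4.07644930502999 gap -0.006257161926102622 lat [-0.0005  0.0003 -0.0002] w 0.017350137099351026
32.05 [0.5088 0.0867 0.1412] F [-1.1733  0.1808  2.505 ] Fn 2.760753954866377 gap -0.0062537326291028 lat [-0.0006  0.0003 -0.0002] w 0.017178607970982918
32.1 [0.5088 0.0867 0.1412] F [-0.3814  0.4042  2.5842] Fn 2.579206083820359 gap -0.0062660208617660185 lat [-0.0005  0.0003 -0.0002] w 0.01747552955231428
scene0 67 px 347.0 225.23880597014926 vrange 222 228 n-height [-0.0019 -0.0012 -0.0008]
s20 60 px 346.85 225.56666666666666 vrange 223 228 n-height [-0.002  -0.0015 -0.0009]
s22 55 px 346.96363636363634 226.6909090909091 vrange 224 229 n-height [-0.0039 -0.0035 -0.0029]
s231 57 px 347.140350877193 228.40350877192984 vrange 225 231 n-height [-0.0078 -0.0069 -0.0065]
s232 56 px 347.07142857142856 228.46428571428572 vrange 225 231 n-height [-0.0076 -0.007  -0.0067]
s233 58 px 347.2241379310345 228.44827586206895 vrange 225 231 n-height [-0.0079 -0.0071 -0.0066]
red n 3362
 face n [ 0.3491  0.0041 -0.9371] c [ 0.0033 -0.0003 -0.0392] cnt 2653
   top-face tilt deg 20.43523731869275
 face n [0.9442 0.006  0.3293] c [ 0.0032 -0.0002 -0.0137] cnt 532
   front-face tilt deg (end leaning to tool +x positive) 19.228975490977966
```

View pics/zs233.png

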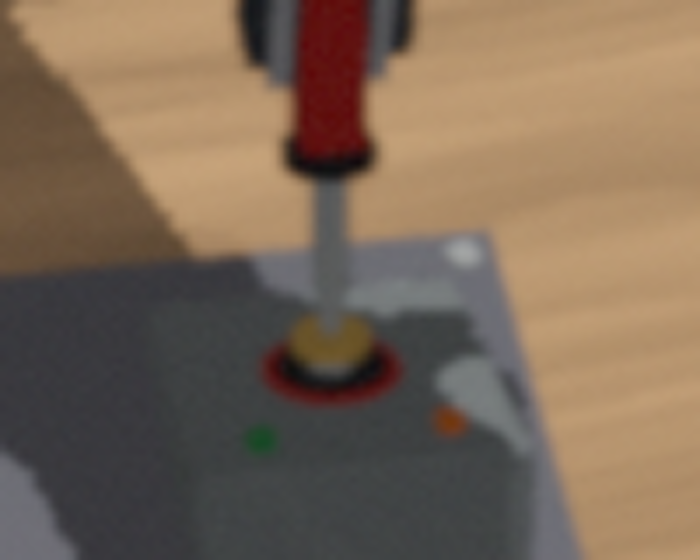

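```bash
python3 feat.py s233 | grep -E "yellow|post 5|post 4|post 6"; python3 - <<'E'
from h import *
for t in ("scene0","s233"):
    im,d,K,T,inf,o=load(t); W=cloud(d,K,T); hsv=cv2.cvtColor(im,cv2.COLOR_BGR2HSV); H,S,V=[hsv[...,i].astype(int) for i in range(3)]
    m=(H>3)&(H<18)&(S>180)&(W[...,2]>.02)&(W[...,1]>.25)&(W[...,0]<.5)&(W[...,2]<.06); v,u=np.nonzero(m); print(t,"orange",u.mean(),v.mean())
cv2.imwrite("pics/s233b.png",load("s233")[0])
print(monitor.get_obs()["joint_vel"])
E
```

```text
post 54 [278.6 224.6] mean [ 0.5386 -0.0461  0.1136] zr [0.1088 0.1164]  rect [array([537.7, -46. ]), array([12.8, 12.3]), np.float64(25.3)]
yellow 412 [281.1 253.4] mean [ 0.5768 -0.0527  0.0809] zr [0.0762 0.085 ]  rect [array([568.9, -49.3]), array([28.1, 88. ]), np.float64(77.5)]
scene0 orange 433.82828282828285 187.4747474747475
s233 orange 433.68402777777777 187.42361111111111
[-0.0003 -0.0002  0.0021  0.0002 -0.0021  0.0002]
```

View pics/s233.png

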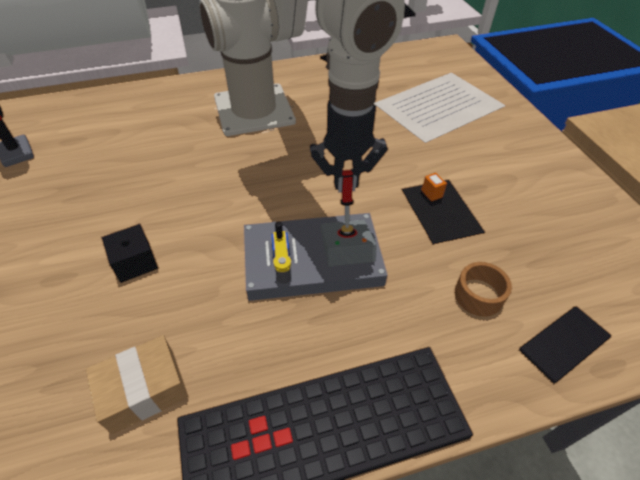

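Everything is in place: the lever is shut over the relay (px 280,245), the probe is on the contact (px 347,230), and the orange relay, carton and tape have not moved. I'm handing in.

```bash
python3 -c "
from h import *
print(order.job_done()); o=monitor.get_obs(); print(o['clock'],o['ft_force'])"
```

```text
the job is handed in; nothing more can be done
None
the job is handed in; nothing more can be done
```

I finished all the steps and handed the job in at about 32 s, with the probe still held pressed on the contact. No verdict was reported.

What I did:
- **Relay:** I put the blue relay in the pocket and let go of it.
- **Lever:** I gripped its post and swung it along its arc to the stop.
- **Probe:** The moves can't tilt the tool. So I lifted the gripped probe until only its tip was in the stand's hole, then dragged it sideways against the rim so it pivoted about 20° in the fingers. I then pressed it in along the face's normal.

Last checks:

| Check | Reading | Needed |
|---|---|---|
| Relay (measured before the lever was shut) | top at 69.0 mm, centre within about 1 mm of the pocket | top at 69 mm, within 5 mm |
| Lever | shut to within about 0.01 rad | 0.1 rad |
| Probe angle to the face's normal | within about 1° | about 8° (0.14 rad) |
| Tip from the contact's centre | about 1 mm by calculation | 6 mm |
| Contact travel | about 5.7 mm | 3 to 9.5 mm |
| Press force | about 4 N | 1.5 to 9 N |

- **Other objects:** The orange relay sits where it was to within a fraction of a pixel. The carton and tape look unmoved in the last picture.
- **Disagreements:** The force readings while pressing varied from about 3.4 to 4.9 N after subtracting the pre-contact offset. The two visible faces of the probe gave tilts of 20.4° and 19.2°. Both spreads are within tolerance.
- **Not checked:** I could not read the force or pose during the final second after handing in.

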